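# Close a specimen tin in the bench locking pliers and release them

## Robot

A 6-joint arm with a two-finger parallel gripper is mounted at the origin on the work surface. World frame = base frame: x ahead of the robot, y to its left, z up, the work surface at z = 0. Lengths are in m, angles in rad, forces in N, time in s.
With the tool pointing down it reaches from about 0.35 to 1 m from the base axis. Payload 7.1 kg.
Tool frame: the origin (TCP) lies at the very end of the fingers, on their centre line; the grasp point (between the pads) lies 19 mm behind it (pinch_z is the distance from the TCP to the grasp point, in m); z points along the fingers, x is the direction in which the jaws open and shut, and the axes are right-handed (so a half turn about z gives the same grasp; the last joint's range is limited). The gripper opens to 85 mm and grips with 20 to 120 N. Pads are 22 mm wide; open, the fingers measure 114 mm over their backs; the gripper's body (76 mm by 85 mm) begins 54 mm behind the grasp point. The pads swing forward as they close: fully open they stand 13 mm farther back than shut.
Start: joints at [1.184, 0.423, 1.63, -0, 1.089, -0.019], TCP at [0.225, 0.583, 0.231] pointing down, gripper open.
Joint ranges: [-3, 3], [-0.9, 2.11], [0.09, 2.58], [-1.31, 4.45], [0.11, 2.69], [-2.54, 2.54]. Speed limits (rad/s): [2.39, 2.39, 3.01, 3.14, 3.14, 3.14].

## Interface

Orientations are given as a unit quaternion [w, x, y, z].
In Python, from plant import * gives the robot as it stands.
- The arm moves only by the tool arm_command, never from a script. Its argument "targets" is a list of rows, each an object of numbers: "claw": the opening, from 0 (shut) to 1 (fully open); "tx", "ty", "tz": the shift along the tool's x, y, z in cm; "twist": the turn about the tool's z in rad. A call has 1 to 12 rows; each row is the pose to reach, as a shift and turn from the pose commanded when the call began, along the tool's axes at that moment; what a row does not reach only later rows make up. A row lasts 1/10 s, in which the tool goes at most 50 mm and 8.59 degrees, less where a joint would pass 70% of its speed; a pose out of reach is approached as far as the arm can. A call with a gripper value outside its range is refused whole. The fingers move at their own pace and stop on an object; the grip force is fixed at half the most. Time passes only in rows, so rows that repeat a pose let the fingers close. It gives the time, the measured TCP pose, the force and the opening at its end, in the units of the state.
- observe(): the state, without advancing time (a new reading comes with each control period).
- grab_frame(name): name is "scene" or "top" or "wrist"; returns a dict with "frame" (420x560x3 uint8, red, green, blue), "z_map" (420x560 float32, m along the optical axis (not along the pixel's ray), 0 where there is no reading), "mtx" (3x3 intrinsics, pixels), "R" (3x3) and "t" (3): a world point X has camera coordinates R X + t. Camera axes: x right, y down, z forward; pixel columns grow to the right and rows downward; lengths in m; the calibration is good to about 2 mm. A picture is of the moment at which its call begins.
- hand_in(): hands the job in, once; it reports no verdict.
Trained networks look in the newest picture that a camera, given by its name, has taken for a name from the list of things; names that differ only in an ending like _2 or _b are one class to them, and where a whole thing is asked for, a point or a joint stands for the part that bears it (a point fixed in the world has none). Each returns a list of dicts, best first, with "score" (0 to 1); they miss things now and then, are a little off and sometimes report something else, mostly with a low value. They report only what shows in the picture. A call takes as long as a camera call. They do not tell look-alikes from the thing itself.
- boxes_of(thing, camera): "uv" ([column, row] in pixels, amid what is visible of it).
- regions_of(thing, camera): "pixels" (420x560 bool, what is visible of it) and "uv" ([column, row] in pixels, amid what is visible of it).
The state is a dict: "time_s": time; "joints": joint angles; "dq": joint speeds; "joint_efforts": joint torques, N m; "ee_pos": TCP position; "ee_rot": TCP orientation; "force": force on the tool from outside, world axes, zero at the start; "wrist_torque": the same for the moment, N m; "finger_gap": opening from 0.0 (shut) to 1.0 (fully open).
Only numpy, scipy, OpenCV 4.12 (cv2) and the standard library are available. Lean on these libraries where they do the work, as an engineer would, in place of code of your own. Each camera call takes 0.05 s, during which the arm holds its last target.

## Task

Gently slide the specimen tin along the anvil of the bench-mounted locking pliers until it is fully home against the stop. Then press the pliers' upper handle down, no harder than needed, until they snap over centre and stay locked on the tin by themselves with its lid pressed fully in; let go. Finally press down the small release lever at the tail so that the pliers spring fully open, leaving the closed tin seated where it is and the other things on the table undisturbed.

Things in the scene. Friction and masses are not known exactly. Their poses are not given: they have to be found in the camera images.
- pliers: steel locking pliers bolted flat on a base plate 345 x 70 x 10 mm; place and yaw vary. Origin on the table under the jaw pivot, x towards the nose (jaw end), handles to -x, z up. Their upper jaw hangs over x 55 to 85 mm: open, its underside is near z 55 and its top at z 100, the highest but for the handle. More than 25 N against any part damages them
- seat (a point): where the tin's origin is when the tin is fully home: on the flat anvil top, pliers x 70, y 0, z 30 mm; axes as the pliers'. The anvil is 45 mm wide, runs from x 25 to 170 mm, is open at the nose end, and has guide rails 37 mm apart, tops at z 38
- stop (a point): top of the stop's face: the fixed steel block (pliers x 40, z 30 to 40 mm) that the tin's inner end must meet; axes as the pliers'
- hinge (a point): hinge of the upper handle, pliers x -40, z 20 mm, axes as the pliers'. The handle ends in a black rubber cross-bar, the grip: 16 mm thick, 48 mm long, across the pliers, on a screw post. With t = 0.478 - handle and post height h, the grip's axis is at pliers x = -40 - 110 cos t + h sin t, z = 20 + 110 sin t + h cos t (mm). h is anywhere from 37 to 77 and not reported
- press (a point): NOMINAL (h = 57) top of the grip when the handle is locked: pliers x -154, z 76 mm; with the handle open it is at x -111, z 129. It does not move with the handle. The post's setting, up to 20 mm higher or lower along its own axis (which leans 0.478 rad to the nose when open, and is upright at dead centre), differs each time, so the grip must be met by feel
- handle (a joint): angle of the upper handle, rad: 0 = fully open, growing as the grip is pressed down along its arc; 0.478 = dead centre; 0.558 = hard stop, locked. Pressing takes 12 to 18 N, fading at dead centre; from about 0.50 on the handle snaps the last 6 mm to the hard stop by itself: press no further. Let go short of dead centre, it springs back to 0; past it, it stays locked
- release: the release lever, a steel tongue behind the handle on the pliers' centre line, ending in a dark plate 40 x 30 x 6 mm. Origin on its hinge (pliers x -175, z 54 mm), its x axis along the lever, the plate's middle at -50 mm. Geared to the handle: it slopes 0.5 rad down when the pliers are open, and 0.3 rad up when they are locked
- plate (a point): middle of the top face of the release lever's plate, where to press; moves with it. Pliers x -220, z 32 mm when the pliers are open, x -222, z 72 when locked. Pressed straight down 3 to 10 mm from the locked position (under 15 N) it drives the toggle back over dead centre; then the handle springs up and the plate drops away
- tin: plain aluminium specimen tin, a block 60 x 34 x 16 mm (x, y, z), 0.1 to 0.2 kg, origin at the centre of its underside, x along the pliers' x. It lies on the anvil between the rails, 18 to 45 mm out towards the nose. Push its flat nose-side end (30 mm from its origin) 6 to 14 mm above its underside, never with more than 25 N
- lid (a joint): how far the tin's round lid (25 mm across, in the middle of the tin's top) is pressed in, m: 0 = standing 4.5 mm proud, 0.004 = fully home, 0.5 mm proud. It stays where it is left; takes about 6 N; pressed by the jaw as the pliers close
- scissors: dissecting scissors, steel, 140 mm, flat on the table; a bystander, leave it alone; origin at its underside
- forceps: steel forceps, 110 mm, flat; a bystander, leave it alone; origin at its underside
- scalpel: steel scalpel, 145 mm, flat; a bystander, leave it alone; origin at its underside
- pen: blue pen, 120 mm, flat; a bystander, leave it alone; origin at its underside
- paperroll: white paper roll standing, 110 mm across and high; a bystander, leave it alone; origin at its underside
- jar: amber jar, 60 mm across, 90 mm high; a bystander, leave it alone; origin at its underside
- dish: glass dish, 90 mm across, 20 mm high; a bystander, leave it alone; origin at its underside
- sparetin: another tin of the same kind, already closed, lying on the table; a bystander, leave it alone; origin at its underside
Mind the look-alikes: they are no part of the job. Leave any blue look-alike of the tin alone.

How it is judged:
By the outcome, as a careful person would: the job done as asked, in the order asked, and still so for the second after the job is handed in, with the robot touching nothing.
It also fails if it takes over 69 s, if anything falls off the work surface, if the arm or the gripper's body presses on something with over 40 N, if the wrist force passes 120 N, or if a joint passes its speed limit or range.

## Working session

There is one attempt and no reset: what is moved stays moved. The work goes in short steps, Python scripts to look and compute and a tool call to move; the robot and the scene stay as the last step left them, time stands still between calls to the robot, and variables do not carry over. Pictures are saved under pics/ and viewed, and the job is handed in when it is done.

Besides the shell and the picture viewer there is one more tool, called as a command line: name --argument value ..., lists and objects as JSON in quotes. arm_command: Moves the arm, as the interface text tells. Its arguments: {"type":"object","properties":{"targets":{"type":"array","items":{"type":"object","properties":{"claw":{"type":"number"},"tx":{"type":"number"},"ty":{"type":"number"},"tz":{"type":"number"},"twist":{"type":"number"}}}}},"required":["targets"]}

```bash
mkdir -p pics; ls; python3 - <<'E'
from plant import *
import cv2,numpy as np
s=observe(); print(s)
for c in ["scene","top"]:
    f=grab_frame(c); cv2.imwrite(f"pics/{c}0.png",f["frame"][:,:,::-1]); np.savez(f"{c}0.npz",**f)
    print(c,f["mtx"].tolist(),f["R"].tolist(),f["t"].tolist())
    for th in ["pliers","tin","release","handle","sparetin"]:
        print(c,th,[(d["score"],d["uv"]) for d in boxes_of(th,c)])
E
```

```text
pics
{'time_s': 0.0, 'joints': array([ 1.18402697e+00,  4.23844809e-01,  1.63073399e+00, -3.95601347e-05,
        1.08856057e+00, -1.90137878e-02]), 'dq': array([ 1.03617639e-03, -9.21948047e-04,  1.71533709e-03, -1.61797287e-03,
       -8.39103754e-05, -2.73029234e-04]), 'joint_efforts': array([ 4.41972925e-04, -5.57376266e+01, -2.81738985e+01,  6.79828690e-05,
        7.33367546e-03, -1.31000384e-06]), 'ee_pos': array([0.22448342, 0.58269295, 0.23052592]), 'ee_rot': array([ 4.40068063e-04,  8.24470745e-01,  5.65904049e-01, -6.36185357e-04]), 'force': array([ 0.80960783,  0.00578673, -0.26905479]), 'wrist_torque': array([ 0.00969263,  0.01039946, -0.03398478]), 'finger_gap': 1.0012647641612968}
scene [[385.7007834244052, 0.0, 274.4009846181102], [0.0, 385.7007834244052, 206.06591552636033], [0.0, 0.0, 1.0]] [[-0.8919179843247712, 0.45204826510217416, 0.011604966874199658], [0.279603498377209, 0.5714805000277632, -0.7715127489440753], [-0.35539301193645173, -0.6848813065824851, -0.6361080120235908]] [0.5092569514727507, -0.11155416023699316, 1.4762926863087578]
scene pliers [(0.59, [
[... 240 characters left out ...]
2, 0.0, 284.8328533750508], [0.0, 535.7673013069842, 199.52383057930388], [0.0, 0.0, 1.0]] [[0.02798545243569473, -0.9996077798814355, -0.001049215171862255], [-0.9985007069183821, -0.027905029412099363, -0.04709190606677069], [0.04704415729355934, 0.002365530388151804, -0.9988900097260565]] [-0.008436249094995085, 0.5718454901722178, 1.394994533716608]
top pliers [(0.56, [308.2, 219.2]), (0.23, [81.8, 183.8])]
top tin [(0.79, [263.7, 91.2]), (0.73, [164.4, 297.9]), (0.69, [166.4, 253.9]), (0.69, [339.4, 222.0]), (0.68, [243.2, 161.7]), (0.51, [253.5, 207.8])]
top release [(0.66, [377.5, 227.3])]
top handle [(0.63, [336.5, 220.6]), (0.24, [463.4, 200.5])]
top sparetin [(0.5, [185.5, 141.0])]
```

View pics/scene0.png

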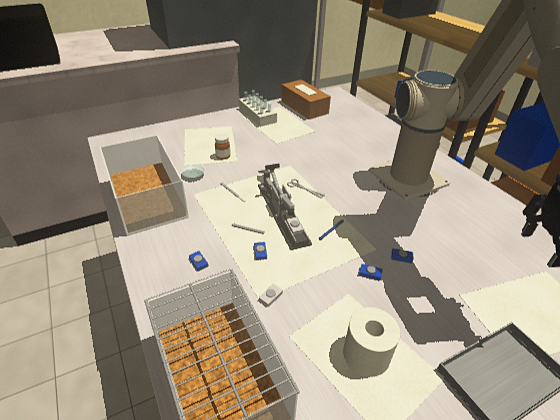

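View pics/top0.png

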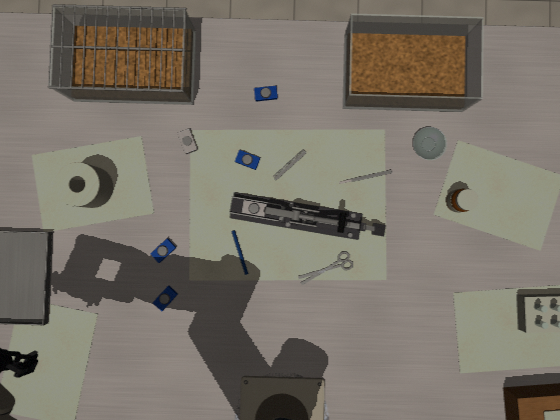

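Candidates for the tin in the top view: silver block on the anvil (253,208), the spare silver tin (187,141), and blue ones (265,92), (247,159), (164,250), (165,298). The tin wanted is the silver one on the anvil; the release plate is at about (377,228). Now a close crop and the pose.

```bash
cat > h.py <<'E'
import numpy as np,cv2
def w(f,uv,z=None):
    K,R,t=f["mtx"],f["R"],f["t"]
    u,v=uv
    r=np.linalg.inv(K)@np.array([u,v,1.])
    if z is None:
        d=f["z_map"][int(round(v)),int(round(u))]; return R.T@(r*d-t)
    o=-R.T@t; dr=R.T@r; return o+dr*(z-o[2])/dr[2]
def cloud(f):
    K,R,t=f["mtx"],f["R"],f["t"]
    v,u=np.mgrid[0:420,0:560]; d=f["z_map"]
    p=np.stack([(u-K[0,2])/K[0,0]*d,(v-K[1,2])/K[1,1]*d,d],-1)-t
    return p@R
def proj(f,X):
    c=f["R"]@np.asarray(X)+f["t"]; p=f["mtx"]@c; return p[:2]/p[2]
E
python3 - <<'E'
from h import *
f=dict(np.load("top0.npz"))
a=cv2.resize(f["frame"][170:260,215:405,::-1],None,fx=4,fy=4,interpolation=cv2.INTER_CUBIC)
P=cloud(f); print("table z",np.median(P[300:350,480:500,2]), np.median(P[140:150,300:330,2]))
z=P[170:260,215:405,2]; 
b=cv2.applyColorMap((np.clip(z/0.14,0,1)*255).astype(np.uint8),cv2.COLORMAP_JET)
b=cv2.resize(b,None,fx=4,fy=4,interpolation=0)
cv2.imwrite("pics/crop0.png",a[:300]); cv2.imwrite("pics/crop0.png",a); cv2.imwrite("pics/crop0z.png",b)
E
```

```text
table z -0.00014943088370005013 -0.00010698733041011752
```

View pics/crop0.png

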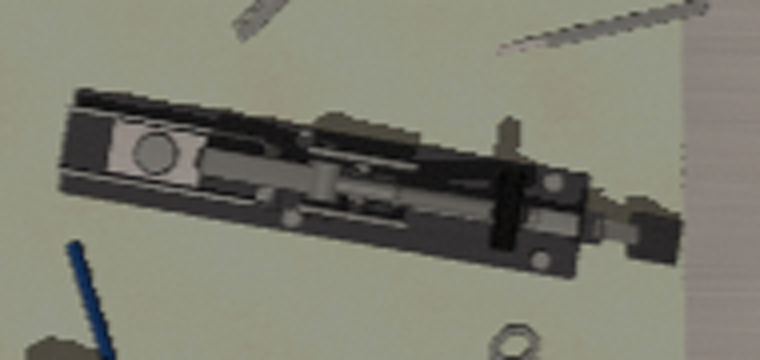

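View pics/crop0z.png

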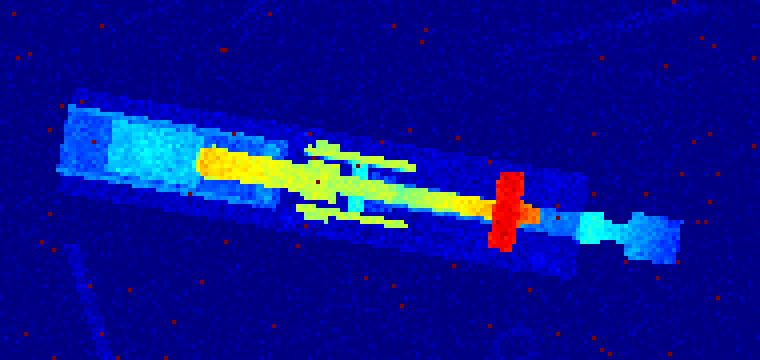

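```bash
python3 - <<'E'
from h import *
f=dict(np.load("top0.npz")); P=cloud(f)[170:262,215:405]
ok=f["z_map"][170:262,215:405]>0
z=P[...,2]
def sel(lo,hi): 
    m=ok&(z>lo)&(z<hi); 
    m=cv2.morphologyEx(m.astype(np.uint8),cv2.MORPH_OPEN,np.ones((2,2)))>0
    return P[m]
base=sel(.006,.2); r=cv2.minAreaRect(base[:,:2].astype(np.float32)*1000); print("all",r)
b=sel(.006,.014); r=cv2.minAreaRect(b[:,:2].astype(np.float32)*1000); print("base",r)
box=cv2.boxPoints(r); print(box)
c=np.array(r[0]);
e=[box[1]-box[0],box[2]-box[1]]; e=max(e,key=lambda q:np.hypot(*q)); e/=np.hypot(*e)
if e[1]<0:e=-e
yaw=np.arctan2(e[1],e[0]); print("yaw",yaw)
n=np.array([-e[1],e[0]])
for nm,(lo,hi) in dict(anv=(.024,.033),rail=(.035,.041),tin=(.043,.0475),lid=(.0485,.052),top=(.088,.14),grip=(.115,.16)).items():
    q=sel(lo,hi)[:,:2]*1000-c; 
    if len(q): 
        u,v=q@e,q@n; print(nm,len(q),np.percentile(u,[1,5,50,95,99]).round(1),np.percentile(v,[1,5,50,95,99]).round(1))
g=sel(.115,.16); print("grip z",np.percentile(g[:,2],[5,50,90,98]))
E
```

```text
all ((472.29583740234375, -49.726776123046875), (410.9186706542969, 173.97293090820312), 82.0214614868164)
base ((476.6760559082031, -18.574203491210938), (343.9283142089844, 173.9454345703125), 82.0214614868164)
[[ 366.67624 -176.80177]
 [ 538.93787 -200.94579]
 [ 586.6759   139.65337]
 [ 414.41425  163.79738]]
yaw 1.4315445
anv 275 [-232.6 -226.   143.1  169.7  172.4] [-70.2 -69.2 -48.4 -34.4 -32.7]
rail 47 [-209.5 -208.3   82.6  154.   156.5] [-74.1 -73.7 -58.8 -30.2 -29.8]
tin 63 [ 85.4  87.1 119.2 140.3 141.4] [-68.6 -67.7 -50.2 -39.7 -38.8]
lid 4 [102.7 102.7 104.1 105.4 105.4] [-56.2 -56.1 -54.7 -53.3 -53.2]
top 257 [-136.9 -127.4 -103.6   76.5   80.2] [-75.  -71.2 -51.6 -33.4 -29.6]
grip 128 [-127.9 -126.9 -108.2 -101.  -100.3] [-76.8 -73.7 -51.9 -30.8 -29.1]
grip z [0.00925067 0.12227782 0.12595213 0.12952933]
```

```bash
cat > fit.py <<'E'
from h import *
def fit(f,roi=(165,265,210,410)):
    a,b,c,d=roi
    P=cloud(f)[a:b,c:d]; ok=f["z_map"][a:b,c:d]>0
    z=cv2.medianBlur(P[...,2].astype(np.float32),3)
    m=(ok&(z>.006)).astype(np.uint8)
    n,l,s,_=cv2.connectedComponentsWithStats(m); k=1+np.argmax(s[1:,4]); m=l==k
    return P,z,m
E
python3 - <<'E'
from fit import *
f=dict(np.load("top0.npz")); P,z,m=fit(f)
# re-ray each pixel at smoothed z: just use P
pts=P[m][:,:2]*1000; zz=z[m]*1000
# base-level outer edges: fit yaw by min area of rect of everything excluding release plate/grip
b=(zz<16)
r=cv2.minAreaRect(pts[b].astype(np.float32)); print(r)
yaw=np.deg2rad(r[2]) if r[1][0]>r[1][1] else np.deg2rad(r[2])+np.pi/2
for yaw in [yaw]:
    e=np.array([np.cos(yaw),np.sin(yaw)]); 
    if e[1]<0:e=-e
    n=np.array([-e[1],e[0]]); c=np.array(r[0]); print(yaw,e)
    u,v=(pts-c)@e,(pts-c)@n
    for nm,(lo,hi) in dict(base=(6,16),anv=(24,33.5),rail=(34.5,41),tin=(43,48),jaw=(85,110),grip=(115,160)).items():
        k=(zz>lo)&(zz<hi); print(nm,k.sum(),np.percentile(u[k],[0,2,50,98,100]).round(1),np.percentile(v[k],[0,2,50,98,100]).round(1))
    # centreline v per u
    for lo in range(-240,180,20):
        k=(u>lo)&(u<lo+20); 
        if k.sum()>20: print(lo,v[k].min().round(1),v[k].max().round(1),((v[k].min()+v[k].max())/2).round(1),np.percentile(zz[k],98).round(1))
    k=(zz>115);print(np.percentile(zz[k],[10,50,90]))
E
```

```text
((531.64892578125, -23.949981689453125), (347.32720947265625, 72.57169342041016), 81.8873291015625)
1.4292035084864356 [0.14112017 0.98999247]
base 1615 [-173.7 -165.2  -50.4  162.4  173.7] [-36.3 -32.8  10.9  35.1  36.3]
anv 513 [-230.  -226.8   67.4  172.9  175.1] [-21.1 -19.3   4.2  22.9  23.9]
rail 220 [-212.2 -209.5   40.9  145.6  157.1] [-21.1 -20.3   1.2  23.   23.7]
tin 230 [-193.4 -187.9  109.7  140.6  142.4] [-15.8 -14.5   3.   15.8  17.5]
jaw 179 [-129.5 -126.6   51.4   80.9   82.8] [-11.6  -7.1   1.2   9.5  10.3]
grip 126 [-118.  -115.6 -107.7 -100.4 -100.1] [-21.9 -21.1   1.   22.9  24.7]
-240 -14.3 14.4 0.1 29.7
-220 -13.7 15.3 0.8 40.4
-200 -13.2 15.5 1.1 48.6
-180 -34.0 36.2 1.1 55.0
-160 -33.8 34.9 0.5 34.8
-140 -33.0 36.3 1.7 109.5
-120 -34.9 35.5 0.3 125.3
-100 -33.5 36.0 1.3 95.1
-80 -33.0 35.3 1.1 83.4
-60 -33.4 35.3 0.9 78.5
-40 -33.3 35.8 1.3 79.7
-20 -33.6 35.5 0.9 77.9
0 -36.3 36.0 -0.1 81.7
20 -33.6 35.7 1.1 85.5
40 -33.1 35.4 1.2 89.6
60 -33.1 35.9 1.4 94.0
80 -32.8 36.0 1.6 86.3
100 -32.8 35.6 1.4 50.4
120 -33.3 35.7 1.2 48.8
140 -32.6 36.3 1.8 43.4
160 -32.8 35.0 1.1 33.0
[119.02166367 122.64699936 124.63393402]
```

The crop confirms it: a silver block with a round lid between the rails, crop (155,153). The grip is at (507,212) and the release plate at (653,238). The nose points towards +y. I'll move to a hover off the nose with the gripper shut and tool x across the pliers.

arm_command --targets '[{"tx": -28,"ty": 46.3,"tz": -3,"twist": 1.345,"claw": 0},{"tx": -28,"ty": 46.3,"tz": -3,"twist": 1.345,"claw": 0},{"tx": -28,"ty": 46.3,"tz": -3,"twist": 1.345,"claw": 0},{"tx": -28,"ty": 46.3,"tz": -3,"twist": 1.345,"claw": 0},{"tx": -28,"ty": 46.3,"tz": -3,"twist": 1.345,"claw": 0},{"tx": -28,"ty": 46.3,"tz": -3,"twist": 1.345,"claw": 0},{"tx": -28,"ty": 46.3,"tz": -3,"twist": 1.345,"claw": 0},{"tx": -28,"ty": 46.3,"tz": -3,"twist": 1.345,"claw": 0},{"tx": -28,"ty": 46.3,"tz": -3,"twist": 1.345,"claw": 0},{"tx": -28,"ty": 46.3,"tz": -3,"twist": 1.345,"claw": 0},{"tx": -28,"ty": 46.3,"tz": -3,"twist": 1.345,"claw": 0},{"tx": -28,"ty": 46.3,"tz": -3,"twist": 1.345,"claw": 0}]'

```text
time_s: 1.8
ee_pos: [0.5591, 0.1517, 0.2619]
ee_rot: [0.0, 0.997, -0.073, 0.001]
force: [0.1, 0.5, 0.6]
finger_gap: -0.005
```

arm_command --targets '[{"claw": 0},{"claw": 0},{"claw": 0}]'

```text
invalid input at $.targets[0]: expected keys claw, tx, ty, tz, twist
```

```bash
python3 - <<'E'
from plant import *
from h import *
s=observe(); print(s["time_s"],s["ee_pos"],s["ee_rot"],s["force"],s["finger_gap"],s["joints"])
f=grab_frame("wrist"); np.savez("w1.npz",**f); cv2.imwrite("pics/w1.png",f["frame"][:,:,::-1])
print(f["R"],-f["R"].T@f["t"])
E
```

```text
1.8 [0.55913834 0.15165688 0.26187526] [ 1.77039144e-04  9.97309323e-01 -7.32977310e-02  1.23490191e-03] [0.05874688 0.5482232  0.64160955] -0.004539196184247649 [ 2.44895225e-01  3.21289093e-01  1.70725167e+00 -1.23778399e-03
  1.11081722e+00  3.92170635e-01]
[[ 0.98943012 -0.1449998   0.00175988]
 [-0.14037216 -0.95466665  0.26250188]
 [-0.03638262 -0.2599743  -0.96492988]] [0.56903692 0.21743349 0.40486285]
```

View pics/w1.png

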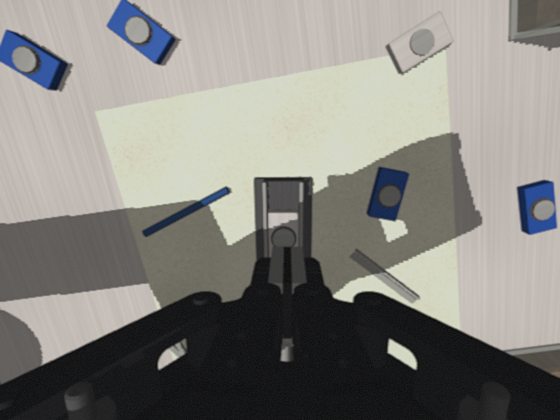

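The wrist picture shows the anvil's nose end at row 178–185 (columns 255–312). The tin's nose edge is at row 212 and its lid at (284,238), with the shut fingers below. I'll refine from its depth.

```bash
python3 - <<'E'
from fit import *
f=dict(np.load("w1.npz")); P,z,m=fit(f,(165,262,240,330)); 
pts=P[m][:,:2]*1000; zz=z[m]*1000
yaw=1.4292
o=np.array([531.2,-18.8]); 
for yaw in (1.4292,):
    e=np.array([np.cos(yaw),np.sin(yaw)]); n=np.array([-e[1],e[0]])
    u,v=(pts-o)@e,(pts-o)@n
    for lo in range(90,182,4):
        k=(u>lo)&(u<lo+4)&(zz<120)
        if k.sum()>5:
            r=k&(zz>22); b=k&(zz<22)
            print(lo,"all",v[k].min().round(1),v[k].max().round(1),"anv",(v[r].min().round(1),v[r].max().round(1)) if r.sum() else '', "zmid",np.median(zz[k&(abs(v)<10)]).round(1), k.sum())
    k=(zz>43)&(zz<48)&(abs(v)<14); print("tin u max",np.sort(u[k])[-8:].round(1), "median z",np.median(zz[k]))
    k=(zz>43)&(zz<48); print(v[k].min(),v[k].max())
    k=(zz>27)&(zz<33); print("anvil umax",np.sort(u[k])[-8:].round(1))
    k=(zz<15); print("base umax",np.sort(u[k])[-5:].round(1))
E
```

```text
90 all -34.2 35.4 anv (np.float64(-21.7), np.float64(22.4)) zmid nan 83
94 all -34.2 35.3 anv (np.float64(-21.7), np.float64(22.3)) zmid 50.5 118
98 all -34.1 35.1 anv (np.float64(-21.6), np.float64(22.2)) zmid 50.4 181
102 all -34.0 35.1 anv (np.float64(-21.7), np.float64(22.2)) zmid 50.8 177
106 all -34.0 34.7 anv (np.float64(-21.6), np.float64(22.0)) zmid 50.6 184
110 all -33.9 34.7 anv (np.float64(-21.6), np.float64(23.1)) zmid 50.5 186
114 all -33.8 34.6 anv (np.float64(-21.5), np.float64(23.0)) zmid 49.8 206
118 all -33.7 34.5 anv (np.float64(-21.5), np.float64(23.0)) zmid 46.9 188
122 all -33.7 34.4 anv (np.float64(-21.5), np.float64(22.9)) zmid 46.5 189
126 all -33.6 35.7 anv (np.float64(-21.4), np.float64(22.7)) zmid 46.5 204
130 all -33.5 35.6 anv (np.float64(-21.4), np.float64(22.6)) zmid 46.4 188
134 all -33.5 35.4 anv (np.float64(-21.4), np.float64(22.6)) zmid 39.9 323
138 all -33.5 35.2 anv (np.float64(-21.3), np.float64(22.5)) zmid 30.5 182
142 all -33.3 35.1 anv (np.float64(-21.3), np.float64(22.4)) zmid 30.6 188
146 all -33.4 35.0 anv (np.float64(-21.3), np.float64(22.3)) zmid 30.4 213
150 all -33.2 34.9 anv (np.float64(-21.3), np.float64(22.3)) zmid 30.5 179
154 all -33.2 34.8 anv (np.float64(-21.2), np.float64(23.2)) zmid 30.7 204
158 all -33.1 34.6 anv (np.float64(-21.2), np.float64(23.2)) zmid 30.5 198
162 all -33.0 35.8 anv (np.float64(-21.2), np.float64(23.1)) zmid 30.5 213
166 all -33.1 34.3 anv (np.float64(-21.5), np.float64(23.0)) zmid 24.7 262
tin u max [136.1 136.1 136.1 136.1 136.1 136.2 136.4 184.2] median z 46.562668
-18.245887852378377 18.45903312931983
anvil umax [168.1 168.1 168.1 168.2 168.2 168.2 168.2 168.3]
base umax [168.3 168.3 168.3 168.4 168.4]
  return _methods._mean(a, axis=axis, dtype=dtype,
  ret = ret.dtype.type(ret / rcount)
```

arm_command --targets '[{"tx": 0,"ty": 0,"tz": 0,"twist": 0,"claw": 0},{"tx": 0,"ty": 0,"tz": 0,"twist": 0,"claw": 0}]'

```text
time_s: 2.05
ee_pos: [0.5553, 0.1563, 0.2611]
ee_rot: [-0.0, 0.998, -0.07, -0.0]
force: [0.3, -0.1, 0.3]
finger_gap: 0.002
```

```bash
cat > where.py <<'E'
from plant import *
import numpy as np
O=np.array([530.4,-19.7]); YAW=1.4292
E_=np.array([np.cos(YAW),np.sin(YAW)]); N_=np.array([-E_[1],E_[0]])
def where(s=None):
    s=s or observe(); p=s["ee_pos"]*1000; d=p[:2]-O
    w,x,y,z=s["ee_rot"]; ty=np.arctan2(2*(x*y+w*z),w*w+x*x-y*y-z*z)
    F=s["force"]
    return dict(t=round(s["time_s"],2),x=round(d@E_,2),y=round(d@N_,2),z=round(p[2],2),toolyaw=round(ty,4),want=round(YAW-np.pi/2,4),Fx=round(F[:2]@E_,1),Fy=round(F[:2]@N_,1),Fz=round(F[2],1))
if __name__=="__main__": print(where())
E
python3 where.py
```

```text
{'t': 2.05, 'x': np.float64(177.72), 'y': np.float64(0.21), 'z': np.float64(261.15), 'toolyaw': np.float64(-0.1409), 'want': -0.1416, 'Fx': np.float64(-0.0), 'Fy': np.float64(-0.3), 'Fz': np.float64(0.3)}
```

arm_command --targets '[{"tx": 0,"ty": -0.5,"tz": 4,"twist": 0,"claw": 0},{"tx": 0,"ty": -0.5,"tz": 8,"twist": 0,"claw": 0},{"tx": 0,"ty": -0.5,"tz": 12,"twist": 0,"claw": 0},{"tx": 0,"ty": -0.5,"tz": 16,"twist": 0,"claw": 0},{"tx": 0,"ty": -0.5,"tz": 19,"twist": 0,"claw": 0},{"tx": 0,"ty": -0.5,"tz": 21,"twist": 0,"claw": 0},{"tx": 0,"ty": -0.5,"tz": 22,"twist": 0,"claw": 0},{"tx": 0,"ty": -0.5,"tz": 22,"twist": 0,"claw": 0},{"tx": 0,"ty": -0.5,"tz": 22,"twist": 0,"claw": 0}]'

```text
time_s: 2.95
ee_pos: [0.5571, 0.1611, 0.0421]
ee_rot: [-0.0, 0.998, -0.07, 0.001]
force: [1.2, 0.3, 0.9]
finger_gap: -0.002
```

```bash
python3 where.py; python3 - <<'E'
from plant import *
from h import *
f=grab_frame("wrist"); np.savez("w2.npz",**f); cv2.imwrite("pics/w2.png",f["frame"][:,:,::-1])
f=grab_frame("scene"); np.savez("s2.npz",**f)
cv2.imwrite("pics/s2.png",cv2.resize(f["frame"][120:280,200:400,::-1],None,fx=3.5,fy=3.5,interpolation=cv2.INTER_CUBIC))
E
```

```text
{'t': 2.95, 'x': np.float64(182.75), 'y': np.float64(-0.95), 'z': np.float64(42.13), 'toolyaw': np.float64(-0.1411), 'want': -0.1416, 'Fx': np.float64(0.5), 'Fy': np.float64(-1.1), 'Fz': np.float64(0.9)}
```

View pics/w2.png

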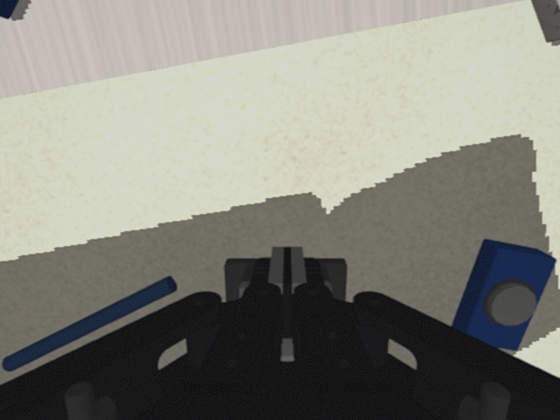

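View pics/s2.png

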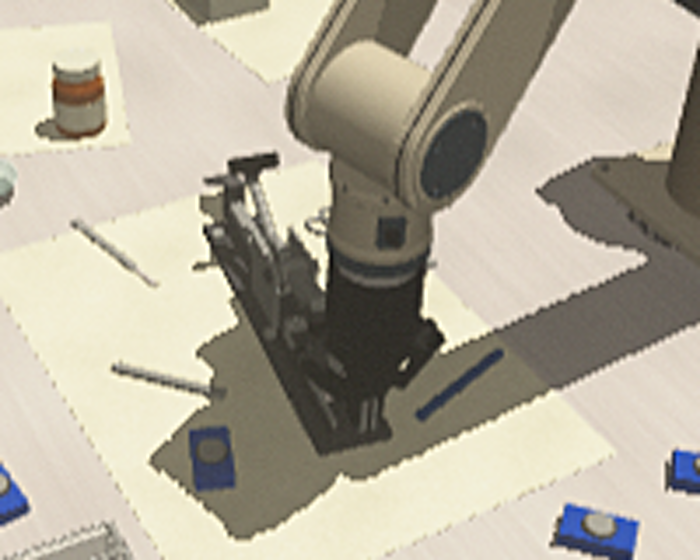

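arm_command --targets '[{"tx": -0.1,"ty": 0.8,"tz": 0.4,"twist": 0,"claw": 0},{"tx": -0.1,"ty": 1.6,"tz": 0.4,"twist": 0,"claw": 0},{"tx": -0.1,"ty": 2.2,"tz": 0.4,"twist": 0,"claw": 0},{"tx": -0.1,"ty": 2.6,"tz": 0.4,"twist": 0,"claw": 0},{"tx": -0.1,"ty": 2.9,"tz": 0.4,"twist": 0,"claw": 0},{"tx": -0.1,"ty": 2.9,"tz": 0.4,"twist": 0,"claw": 0}]'

```text
time_s: 3.65
ee_pos: [0.5517, 0.1313, 0.0374]
ee_rot: [0.0, 0.997, -0.071, -0.0]
force: [0.2, 0.7, -0.1]
finger_gap: -0.001
```

```bash
python3 where.py
```

```text
{'t': 3.65, 'x': np.float64(152.49), 'y': np.float64(0.26), 'z': np.float64(37.38), 'toolyaw': np.float64(-0.1428), 'want': -0.1416, 'Fx': np.float64(0.7), 'Fy': np.float64(-0.1), 'Fz': np.float64(-0.1)}
```

arm_command --targets '[{"tx": 0,"ty": 0.2,"tz": 0,"twist": 0,"claw": 0},{"tx": 0,"ty": 0.4,"tz": 0,"twist": 0,"claw": 0},{"tx": 0,"ty": 0.6,"tz": 0,"twist": 0,"claw": 0},{"tx": 0,"ty": 0.8,"tz": 0,"twist": 0,"claw": 0},{"tx": 0,"ty": 1.0,"tz": 0,"twist": 0,"claw": 0},{"tx": 0,"ty": 1.2,"tz": 0,"twist": 0,"claw": 0}]'

```text
time_s: 4.25
ee_pos: [0.55, 0.1199, 0.0373]
ee_rot: [-0.0, 0.997, -0.071, 0.0]
force: [0.3, 1.4, 0.3]
finger_gap: -0.004
```

```bash
python3 where.py
```

```text
{'t': 4.25, 'x': np.float64(140.92), 'y': np.float64(0.34), 'z': np.float64(37.31), 'toolyaw': np.float64(-0.1419), 'want': -0.1416, 'Fx': np.float64(1.4), 'Fy': np.float64(-0.1), 'Fz': np.float64(0.3)}
```

arm_command --targets '[{"tx": 0,"ty": 0.2,"tz": 0,"twist": 0,"claw": 0},{"tx": 0,"ty": 0.4,"tz": 0,"twist": 0,"claw": 0},{"tx": 0,"ty": 0.6,"tz": 0,"twist": 0,"claw": 0},{"tx": 0,"ty": 0.8,"tz": 0,"twist": 0,"claw": 0},{"tx": 0,"ty": 1.0,"tz": 0,"twist": 0,"claw": 0},{"tx": 0,"ty": 1.2,"tz": 0,"twist": 0,"claw": 0},{"tx": 0,"ty": 1.4,"tz": 0,"twist": 0,"claw": 0}]'

```text
time_s: 4.95
ee_pos: [0.5479, 0.106, 0.0373]
ee_rot: [-0.0, 0.997, -0.071, -0.0]
force: [0.7, 0.2, -0.5]
finger_gap: 0.001
```

```bash
python3 where.py
```

```text
{'t': 4.95, 'x': np.float64(126.87), 'y': np.float64(0.36), 'z': np.float64(37.31), 'toolyaw': np.float64(-0.142), 'want': -0.1416, 'Fx': np.float64(0.3), 'Fy': np.float64(-0.7), 'Fz': np.float64(-0.5)}
```

```bash
python3 - <<'E'
from plant import *
from h import *
f=grab_frame("wrist"); np.savez("w3.npz",**f); cv2.imwrite("pics/w3.png",f["frame"][:,:,::-1])
f=grab_frame("scene"); np.savez("s3.npz",**f)
cv2.imwrite("pics/s3.png",cv2.resize(f["frame"][150:260,240:340,::-1],None,fx=5,fy=5,interpolation=cv2.INTER_CUBIC))
E
```

```text
(no output)
```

View pics/w3.png

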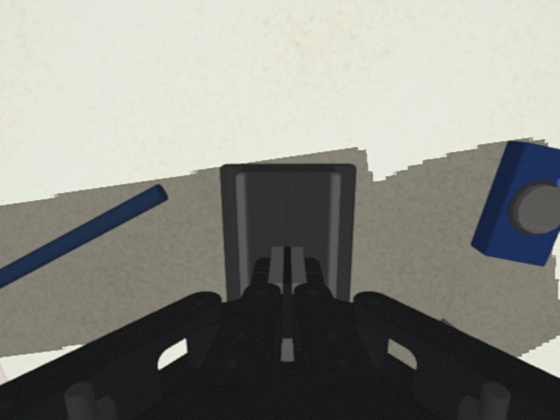

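View pics/s3.png

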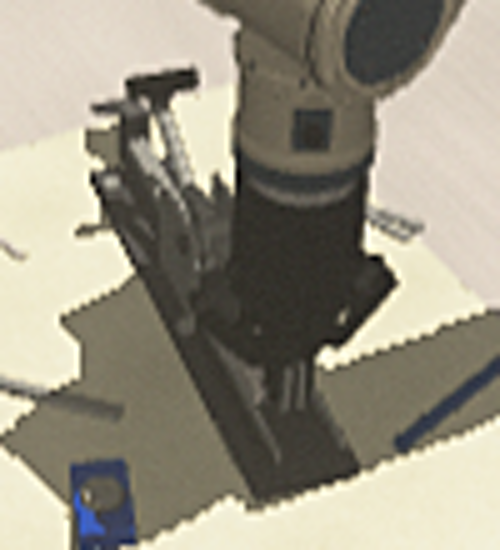

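The pictures show the fingers on the anvil's centre line (column 287), between the rails, with the tin ahead of them. I'll carry on slowly.

arm_command --targets '[{"tx": 0,"ty": 0.2,"tz": 0,"twist": 0,"claw": 0},{"tx": 0,"ty": 0.4,"tz": 0,"twist": 0,"claw": 0},{"tx": 0,"ty": 0.6,"tz": 0,"twist": 0,"claw": 0},{"tx": 0,"ty": 0.8,"tz": 0,"twist": 0,"claw": 0},{"tx": 0,"ty": 1.0,"tz": 0,"twist": 0,"claw": 0}]'

```text
time_s: 5.55
ee_pos: [0.5466, 0.096, 0.0374]
ee_rot: [-0.0, 0.997, -0.071, 0.0]
force: [0.6, 1.2, 0.3]
finger_gap: -0.001
```

arm_command --targets '[{"tx": 0,"ty": 0.05,"tz": 0,"twist": 0,"claw": 0},{"tx": 0,"ty": 0.1,"tz": 0,"twist": 0,"claw": 0},{"tx": 0,"ty": 0.15,"tz": 0,"twist": 0,"claw": 0},{"tx": 0,"ty": 0.2,"tz": 0,"twist": 0,"claw": 0}]'

```text
time_s: 5.95
ee_pos: [0.5463, 0.0942, 0.0374]
ee_rot: [-0.0, 0.997, -0.071, 0.0]
force: [-0.5, 1.9, 0.8]
finger_gap: 0.002
```

```bash
python3 where.py
```

```text
{'t': 5.95, 'x': np.float64(115.04), 'y': np.float64(0.32), 'z': np.float64(37.36), 'toolyaw': np.float64(-0.142), 'want': -0.1416, 'Fx': np.float64(1.8), 'Fy': np.float64(0.8), 'Fz': np.float64(0.8)}
```

arm_command --targets '[{"tx": 0,"ty": 0.05,"tz": 0,"twist": 0,"claw": 0},{"tx": 0,"ty": 0.1,"tz": 0,"twist": 0,"claw": 0},{"tx": 0,"ty": 0.15,"tz": 0,"twist": 0,"claw": 0}]'

```text
time_s: 6.25
ee_pos: [0.5461, 0.0927, 0.0374]
ee_rot: [-0.0, 0.997, -0.071, 0.0]
force: [-0.5, 0.7, 0.2]
finger_gap: 0.002
```

arm_command --targets '[{"tx": 0,"ty": 0.04,"tz": 0,"twist": 0,"claw": 0},{"tx": 0,"ty": 0.08,"tz": 0,"twist": 0,"claw": 0},{"tx": 0,"ty": 0.12,"tz": 0,"twist": 0,"claw": 0}]'

```text
time_s: 6.55
ee_pos: [0.5459, 0.0915, 0.0373]
ee_rot: [-0.0, 0.997, -0.071, 0.0]
force: [-1.0, 0.7, 0.1]
finger_gap: -0.001
```

```bash
python3 where.py
```

```text
{'t': 6.55, 'x': np.float64(112.3), 'y': np.float64(0.31), 'z': np.float64(37.35), 'toolyaw': np.float64(-0.142), 'want': -0.1416, 'Fx': np.float64(0.5), 'Fy': np.float64(1.1), 'Fz': np.float64(0.1)}
```

arm_command --targets '[{"tx": 0,"ty": 0.03,"tz": 0,"twist": 0,"claw": 0},{"tx": 0,"ty": 0.06,"tz": 0,"twist": 0,"claw": 0},{"tx": 0,"ty": 0.06,"tz": 0,"twist": 0,"claw": 0}]'

```text
time_s: 6.85
ee_pos: [0.5458, 0.0909, 0.0373]
ee_rot: [0.0, 0.997, -0.071, 0.0]
force: [0.4, 1.5, 0.2]
finger_gap: 0.003
```

arm_command --targets '[{"tx": 0,"ty": 0.03,"tz": 0,"twist": 0,"claw": 0},{"tx": 0,"ty": 0.06,"tz": 0,"twist": 0,"claw": 0},{"tx": 0,"ty": 0.06,"tz": 0,"twist": 0,"claw": 0}]'

```text
time_s: 7.15
ee_pos: [0.5457, 0.0903, 0.0373]
ee_rot: [0.0, 0.997, -0.071, 0.0]
force: [-0.3, 0.9, -0.3]
finger_gap: -0.0
```

arm_command --targets '[{"tx": 0,"ty": 0.03,"tz": 0,"twist": 0,"claw": 0},{"tx": 0,"ty": 0.06,"tz": 0,"twist": 0,"claw": 0},{"tx": 0,"ty": 0.06,"tz": 0,"twist": 0,"claw": 0}]'

```text
time_s: 7.45
ee_pos: [0.5457, 0.0897, 0.0373]
ee_rot: [0.0, 0.997, -0.071, 0.0]
force: [0.4, 1.3, 1.6]
finger_gap: -0.003
```

```bash
python3 where.py
```

```text
{'t': 7.45, 'x': np.float64(110.49), 'y': np.float64(0.33), 'z': np.float64(37.34), 'toolyaw': np.float64(-0.142), 'want': -0.1416, 'Fx': np.float64(1.3), 'Fy': np.float64(-0.2), 'Fz': np.float64(1.6)}
```

arm_command --targets '[{"tx": 0,"ty": 0.04,"tz": 0,"twist": 0,"claw": 0},{"tx": 0,"ty": 0.08,"tz": 0,"twist": 0,"claw": 0},{"tx": 0,"ty": 0.08,"tz": 0,"twist": 0,"claw": 0}]'

```text
time_s: 7.75
ee_pos: [0.5456, 0.0892, 0.0373]
ee_rot: [-0.0, 0.997, -0.071, 0.0]
force: [-0.3, 4.7, 0.4]
finger_gap: -0.001
```

arm_command --targets '[{"tx": 0,"ty": 0.04,"tz": 0,"twist": 0,"claw": 0},{"tx": 0,"ty": 0.08,"tz": 0,"twist": 0,"claw": 0},{"tx": 0,"ty": 0.08,"tz": 0,"twist": 0,"claw": 0}]'

```text
time_s: 8.05
ee_pos: [0.5457, 0.0891, 0.0374]
ee_rot: [-0.001, 0.997, -0.071, 0.0]
force: [0.1, 8.6, 1.0]
finger_gap: 0.001
```

arm_command --targets '[{"tx": 0,"ty": 0.04,"tz": 0,"twist": 0,"claw": 0},{"tx": 0,"ty": 0.08,"tz": 0,"twist": 0,"claw": 0},{"tx": 0,"ty": 0.08,"tz": 0,"twist": 0,"claw": 0}]'

```text
time_s: 8.35
ee_pos: [0.5458, 0.089, 0.0375]
ee_rot: [-0.001, 0.997, -0.071, 0.0]
force: [0.3, 13.4, 1.5]
finger_gap: 0.002
```

```bash
python3 where.py;python3 - <<'E'
from plant import *
from h import *
f=grab_frame("scene"); np.savez("s4.npz",**f)
cv2.imwrite("pics/s4.png",cv2.resize(f["frame"][150:260,240:340,::-1],None,fx=5,fy=5,interpolation=cv2.INTER_CUBIC))
f=grab_frame("top"); np.savez("t4.npz",**f)
cv2.imwrite("pics/t4.png",cv2.resize(f["frame"][170:260,215:405,::-1],None,fx=4,fy=4,interpolation=cv2.INTER_CUBIC))
E
```

```text
{'t': 8.35, 'x': np.float64(109.77), 'y': np.float64(0.14), 'z': np.float64(37.54), 'toolyaw': np.float64(-0.1427), 'want': -0.1416, 'Fx': np.float64(13.3), 'Fy': np.float64(1.6), 'Fz': np.float64(1.5)}
```

View pics/s4.png

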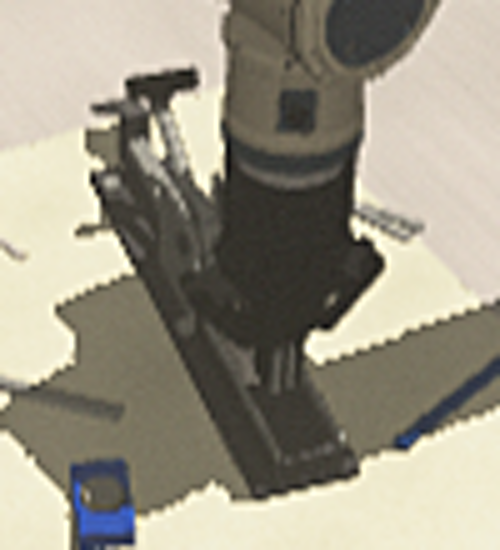

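View pics/t4.png

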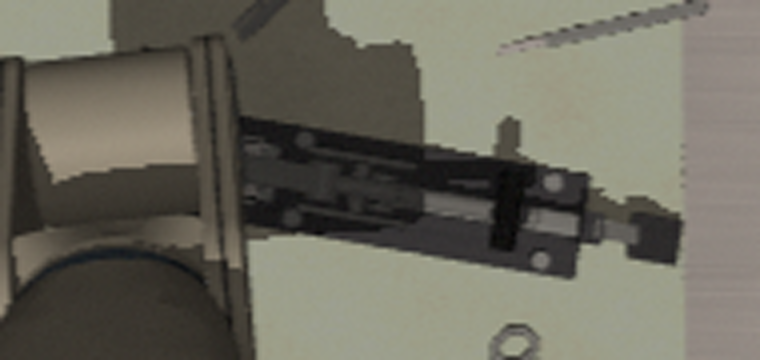

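The force rises at x 110.1 with the expected contact stiffness, so the tin is against the stop (13 N). I'll back off, lift, and look at the tin from the wrist camera.

arm_command --targets '[{"tx": 0,"ty": -0.5,"tz": 0,"twist": 0,"claw": 0},{"tx": 0,"ty": -1.5,"tz": 0,"twist": 0,"claw": 0},{"tx": 0,"ty": -3,"tz": -1,"twist": 0,"claw": 0},{"tx": 0,"ty": -4,"tz": -4,"twist": 0,"claw": 0},{"tx": 0,"ty": -4,"tz": -8,"twist": 0,"claw": 0},{"tx": 0,"ty": -4,"tz": -12,"twist": 0,"claw": 0},{"tx": 0,"ty": -4,"tz": -15,"twist": 0,"claw": 0},{"tx": 0,"ty": -4,"tz": -15,"twist": 0,"claw": 0},{"tx": 0,"ty": -4,"tz": -15,"twist": 0,"claw": 0}]'

```text
time_s: 9.35
ee_pos: [0.5513, 0.1276, 0.1885]
ee_rot: [-0.0, 0.997, -0.071, 0.001]
force: [-0.2, 0.2, -0.9]
finger_gap: -0.002
```

```bash
python3 where.py;python3 - <<'E'
from plant import *
from h import *
f=grab_frame("wrist"); np.savez("w5.npz",**f); cv2.imwrite("pics/w5.png",f["frame"][:,:,::-1])
E
```

```text
{'t': 9.35, 'x': np.float64(148.81), 'y': np.float64(0.06), 'z': np.float64(188.52), 'toolyaw': np.float64(-0.1416), 'want': -0.1416, 'Fx': np.float64(0.2), 'Fy': np.float64(0.2), 'Fz': np.float64(-0.9)}
```

View pics/w5.png

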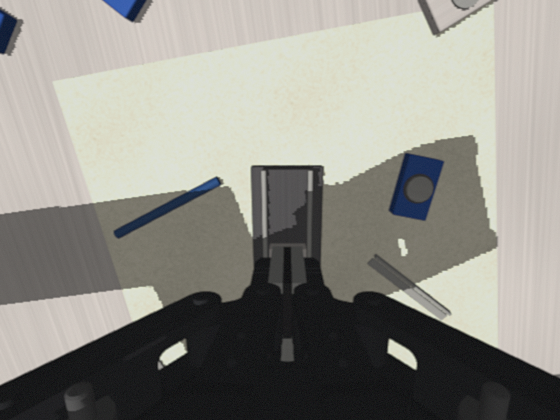

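```bash
python3 - <<'E'
from h import *
O=np.array([530.4,-19.7]); Y=1.4292; e=np.array([np.cos(Y),np.sin(Y)])
f=dict(np.load("w5.npz")); P=cloud(f)*1000
for v in range(236,254):
    p=P[v,275:280]; p2=P[v,300:304]; print(v,((p[:,:2]-O)@e).mean().round(1),p[:,2].mean().round(1),((p2[:,:2]-O)@e).mean().round(1),p2[:,2].mean().round(1))
k=P[166:172,270:300]; print(((k[...,:2]-O)@e).max(1).round(1),k[...,2].mean(1).round(1))
E
```

```text
236 105.7 30.5 105.7 30.5
237 104.5 30.0 104.7 30.4
238 103.7 30.7 103.6 30.3
239 102.6 30.3 102.3 29.6
240 101.7 30.7 101.8 30.9
241 100.5 30.3 100.8 31.0
242 99.5 30.1 99.4 29.8
243 98.6 30.5 98.5 30.0
244 99.0 34.1 99.2 34.6
245 99.1 36.9 99.1 36.9
246 99.1 39.3 98.9 38.9
247 160.0 193.9 129.7 118.0
248 159.9 194.6 129.5 119.6
249 159.9 195.9 129.4 120.9
250 159.9 196.9 144.6 159.7
251 159.9 198.1 144.3 160.5
252 159.8 199.0 143.9 160.9
253 159.9 200.2 144.0 162.3
[169.4 169.3 169.3 169.1 168.4 167.6] [11.7 18.  24.3 29.6 30.3 30.6]
```

The tin's nose end measures 99.0 mm with the anvil end at 169.4 mm, so it is seated (100 against 170, with a 0.7 mm frame offset). I'll move over the grip.

arm_command --targets '[{"tx": 0,"ty": 4,"tz": 0,"twist": 0,"claw": 0},{"tx": 0,"ty": 8,"tz": 0,"twist": 0,"claw": 0},{"tx": 0,"ty": 12,"tz": 0,"twist": 0,"claw": 0},{"tx": 0,"ty": 16,"tz": 0,"twist": 0,"claw": 0},{"tx": 0,"ty": 20,"tz": 0,"twist": 0,"claw": 0},{"tx": 0,"ty": 23,"tz": 0,"twist": 0,"claw": 0},{"tx": 0,"ty": 25.5,"tz": 0,"twist": 0,"claw": 0},{"tx": 0,"ty": 26.3,"tz": 1,"twist": 0,"claw": 0},{"tx": 0,"ty": 26.3,"tz": 3,"twist": 0,"claw": 0},{"tx": 0,"ty": 26.3,"tz": 4.5,"twist": 0,"claw": 0},{"tx": 0,"ty": 26.3,"tz": 4.5,"twist": 0,"claw": 0}]'

```text
time_s: 10.5
ee_pos: [0.5114, -0.1322, 0.139]
ee_rot: [-0.001, 0.997, -0.071, -0.003]
force: [0.2, 0.0, 0.6]
finger_gap: 0.001
```

```bash
python3 where.py;python3 - <<'E'
from plant import *
from h import *
f=grab_frame("scene"); np.savez("s6.npz",**f)
cv2.imwrite("pics/s6.png",cv2.resize(f["frame"][120:260,220:360,::-1],None,fx=4,fy=4,interpolation=cv2.INTER_CUBIC))
E
```

```text
{'t': 10.5, 'x': np.float64(-114.04), 'y': np.float64(2.92), 'z': np.float64(139.01), 'toolyaw': np.float64(-0.1419), 'want': -0.1416, 'Fx': np.float64(0.1), 'Fy': np.float64(-0.1), 'Fz': np.float64(0.6)}
```

View pics/s6.png

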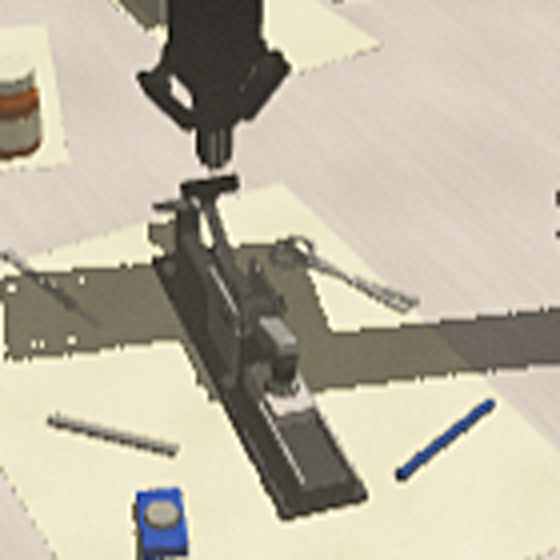

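The scene crop shows the shut fingertips (215,160) just above the grip bar (210,188). The tin (290,395) sits under the jaw.

arm_command --targets '[{"tx": 0,"ty": 0,"tz": 0,"twist": 0,"claw": 0},{"tx": 0,"ty": 0,"tz": 0,"twist": 0,"claw": 0}]'

```text
time_s: 10.75
ee_pos: [0.5142, -0.1331, 0.1428]
ee_rot: [0.0, 0.997, -0.071, 0.0]
force: [0.9, 0.3, 1.1]
finger_gap: -0.004
```

```bash
python3 where.py; python3 - <<'E'
from h import *
O=np.array([530.4,-19.7]); Y=1.4292; e=np.array([np.cos(Y),np.sin(Y)]);n=np.array([-e[1],e[0]])
f=dict(np.load("s6.npz")); P=cloud(f)*1000
d=P[...,:2]-O; x=d@e; y=d@n; z=P[...,2]
k=(abs(y)<24)&(x>-130)&(x<-95)&(z>85)&(z<135)
print(k.sum()); 
for a in range(-130,-92,4):
    q=k&(x>=a)&(x<a+4)
    if q.sum()>2: print(a,q.sum(),np.percentile(z[q],[50,90]).round(1))
E
```

```text
{'t': 10.75, 'x': np.float64(-114.58), 'y': np.float64(0.01), 'z': np.float64(142.76), 'toolyaw': np.float64(-0.1415), 'want': -0.1416, 'Fx': np.float64(0.4), 'Fy': np.float64(-0.9), 'Fz': np.float64(1.1)}
91
-118 9 [123.7 124.3]
-114 17 [124.3 126.2]
-110 40 [118.4 125.2]
-106 16 [119.1 123. ]
-102 3 [ 95.7 117.4]
-98 4 [90.7 92.9]
```

arm_command --targets '[{"tx": 0,"ty": 0,"tz": 0.4,"twist": 0,"claw": 0},{"tx": 0,"ty": 0,"tz": 0.8,"twist": 0,"claw": 0},{"tx": 0,"ty": 0,"tz": 1.2,"twist": 0,"claw": 0},{"tx": 0,"ty": 0,"tz": 1.4,"twist": 0,"claw": 0},{"tx": 0,"ty": 0,"tz": 1.4,"twist": 0,"claw": 0}]'

```text
time_s: 11.25
ee_pos: [0.5135, -0.1333, 0.1279]
ee_rot: [-0.0, 0.997, -0.071, -0.0]
force: [0.3, 0.5, -0.1]
finger_gap: 0.005
```

arm_command --targets '[{"tx": 0,"ty": 0,"tz": 0.08,"twist": 0,"claw": 0},{"tx": 0,"ty": 0,"tz": 0.16,"twist": 0,"claw": 0}]'

```text
time_s: 11.45
ee_pos: [0.5139, -0.1334, 0.1268]
ee_rot: [0.0, 0.997, -0.071, 0.0]
force: [-0.2, 0.5, -0.7]
finger_gap: -0.001
```

arm_command --targets '[{"tx": 0,"ty": 0,"tz": 0.08,"twist": 0,"claw": 0},{"tx": 0,"ty": 0,"tz": 0.08,"twist": 0,"claw": 0}]'

```text
time_s: 11.65
ee_pos: [0.5138, -0.1336, 0.1261]
ee_rot: [0.0, 0.997, -0.071, 0.0]
force: [-0.7, -0.7, 2.1]
finger_gap: 0.0
```

arm_command --targets '[{"tx": 0,"ty": 0,"tz": 0.08,"twist": 0,"claw": 0},{"tx": 0,"ty": 0,"tz": 0.08,"twist": 0,"claw": 0}]'

```text
time_s: 11.85
ee_pos: [0.5139, -0.134, 0.1256]
ee_rot: [0.001, 0.997, -0.071, 0.0]
force: [-1.7, -3.6, 5.7]
finger_gap: 0.002
```

```bash
python3 where.py; python3 - <<'E'
import numpy as np
h=53.7
for th in np.arange(0,.561,.04).tolist()+[.478,.5,.558]:
    t=.478-th
    x=-40-110*np.cos(t)+h*np.sin(t)-8*th; z=20+110*np.sin(t)+h*np.cos(t)
    print(round(th,3),"ty cm",round(-(x+113.0)/10,2),"tz cm",round((118.3-z)/10,2))
E
```

```text
{'t': 11.85, 'x': np.float64(-115.5), 'y': np.float64(0.22), 'z': np.float64(125.62), 'toolyaw': np.float64(-0.1417), 'want': -0.1416, 'Fx': np.float64(-3.8), 'Fy': np.float64(1.2), 'Fz': np.float64(5.7)}
0.0 ty cm -0.0 tz cm 0.0
0.04 ty cm 0.42 tz cm 0.3
0.08 ty cm 0.82 tz cm 0.62
0.12 ty cm 1.22 tz cm 0.95
0.16 ty cm 1.6 tz cm 1.29
0.2 ty cm 1.96 tz cm 1.65
0.24 ty cm 2.32 tz cm 2.02
0.28 ty cm 2.65 tz cm 2.4
0.32 ty cm 2.97 tz cm 2.8
0.36 ty cm 3.28 tz cm 3.2
0.4 ty cm 3.57 tz cm 3.62
0.44 ty cm 3.84 tz cm 4.05
0.48 ty cm 4.09 tz cm 4.48
0.52 ty cm 4.33 tz cm 4.93
0.56 ty cm 4.55 tz cm 5.38
0.478 ty cm 4.08 tz cm 4.46
0.5 ty cm 4.22 tz cm 4.7
0.558 ty cm 4.54 tz cm 5.36
```

arm_command --targets '[{"tx": 0,"ty": 0.1,"tz": 0.07,"twist": 0,"claw": 0},{"tx": 0,"ty": 0.2,"tz": 0.14,"twist": 0,"claw": 0},{"tx": 0,"ty": 0.3,"tz": 0.22,"twist": 0,"claw": 0},{"tx": 0,"ty": 0.4,"tz": 0.3,"twist": 0,"claw": 0}]'

```text
time_s: 12.25
ee_pos: [0.5134, -0.138, 0.1227]
ee_rot: [0.001, 0.997, -0.071, 0.0]
force: [-3.5, -3.7, 7.2]
finger_gap: 0.001
```

```bash
python3 where.py
```

```text
{'t': 12.25, 'x': np.float64(-119.55), 'y': np.float64(0.18), 'z': np.float64(122.69), 'toolyaw': np.float64(-0.1417), 'want': -0.1416, 'Fx': np.float64(-4.2), 'Fy': np.float64(3.0), 'Fz': np.float64(7.2)}
```

arm_command --targets '[{"tx": 0,"ty": 0.18,"tz": 0.08,"twist": 0,"claw": 0},{"tx": 0,"ty": 0.3,"tz": 0.16,"twist": 0,"claw": 0},{"tx": 0,"ty": 0.4,"tz": 0.24,"twist": 0,"claw": 0},{"tx": 0,"ty": 0.5,"tz": 0.32,"twist": 0,"claw": 0}]'

```text
time_s: 12.65
ee_pos: [0.5126, -0.1425, 0.1191]
ee_rot: [0.0, 0.997, -0.071, 0.0]
force: [-1.3, -1.2, 6.9]
finger_gap: 0.001
```

```bash
python3 where.py;python3 - <<'E'
from plant import *
from h import *
f=grab_frame("scene"); np.savez("s7.npz",**f)
cv2.imwrite("pics/s7.png",cv2.resize(f["frame"][120:260,220:360,::-1],None,fx=4,fy=4,interpolation=cv2.INTER_CUBIC))
E
```

```text
{'t': 12.65, 'x': np.float64(-124.09), 'y': np.float64(0.25), 'z': np.float64(119.11), 'toolyaw': np.float64(-0.142), 'want': -0.1416, 'Fx': np.float64(-1.3), 'Fy': np.float64(1.2), 'Fz': np.float64(6.9)}
```

View pics/s7.png

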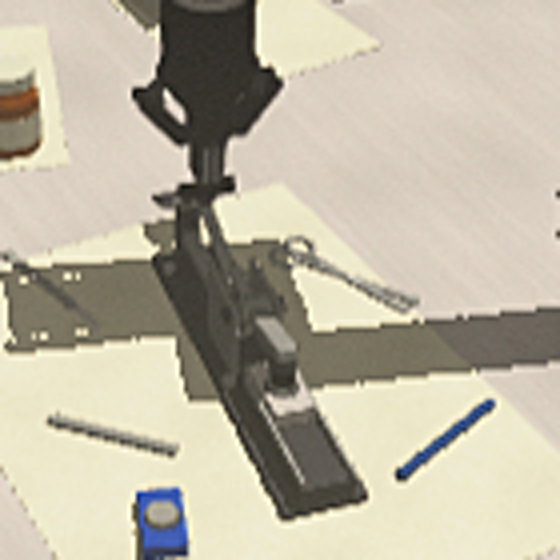

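The tip rests on the bar and the handle has turned. Continuing along the arc.

arm_command --targets '[{"tx": 0,"ty": 0.2,"tz": 0.17,"twist": 0,"claw": 0},{"tx": 0,"ty": 0.4,"tz": 0.34,"twist": 0,"claw": 0},{"tx": 0,"ty": 0.58,"tz": 0.52,"twist": 0,"claw": 0},{"tx": 0,"ty": 0.76,"tz": 0.7,"twist": 0,"claw": 0}]'

```text
time_s: 13.1
ee_pos: [0.5116, -0.1501, 0.1122]
ee_rot: [0.0, 0.997, -0.071, 0.0]
force: [-2.5, -2.8, 7.6]
finger_gap: 0.002
```

```bash
python3 where.py
```

```text
{'t': 13.1, 'x': np.float64(-131.72), 'y': np.float64(0.19), 'z': np.float64(112.24), 'toolyaw': np.float64(-0.1418), 'want': -0.1416, 'Fx': np.float64(-3.1), 'Fy': np.float64(2.1), 'Fz': np.float64(7.6)}
```

arm_command --targets '[{"tx": 0,"ty": 0.19,"tz": 0.18,"twist": 0,"claw": 0},{"tx": 0,"ty": 0.37,"tz": 0.36,"twist": 0,"claw": 0},{"tx": 0,"ty": 0.54,"tz": 0.54,"twist": 0,"claw": 0},{"tx": 0,"ty": 0.71,"tz": 0.72,"twist": 0,"claw": 0}]'

```text
time_s: 13.5
ee_pos: [0.5107, -0.1568, 0.1051]
ee_rot: [-0.0, 0.997, -0.071, 0.0]
force: [-1.4, 0.2, 7.9]
finger_gap: -0.001
```

```bash
python3 where.py
```

```text
{'t': 13.5, 'x': np.float64(-138.54), 'y': np.float64(0.18), 'z': np.float64(105.11), 'toolyaw': np.float64(-0.1421), 'want': -0.1416, 'Fx': np.float64(0.0), 'Fy': np.float64(1.4), 'Fz': np.float64(7.9)}
```

arm_command --targets '[{"tx": 0,"ty": 0.16,"tz": 0.19,"twist": 0,"claw": 0},{"tx": 0,"ty": 0.32,"tz": 0.38,"twist": 0,"claw": 0},{"tx": 0,"ty": 0.47,"tz": 0.57,"twist": 0,"claw": 0},{"tx": 0,"ty": 0.62,"tz": 0.76,"twist": 0,"claw": 0}]'

```text
time_s: 13.9
ee_pos: [0.5098, -0.163, 0.0976]
ee_rot: [-0.0, 0.997, -0.071, 0.0]
force: [-2.9, 0.4, 9.5]
finger_gap: 0.0
```

```bash
python3 where.py
```

```text
{'t': 13.9, 'x': np.float64(-144.75), 'y': np.float64(0.17), 'z': np.float64(97.57), 'toolyaw': np.float64(-0.1421), 'want': -0.1416, 'Fx': np.float64(-0.1), 'Fy': np.float64(2.9), 'Fz': np.float64(9.5)}
```

arm_command --targets '[{"tx": 0,"ty": 0.15,"tz": 0.19,"twist": 0,"claw": 0},{"tx": 0,"ty": 0.29,"tz": 0.38,"twist": 0,"claw": 0},{"tx": 0,"ty": 0.42,"tz": 0.57,"twist": 0,"claw": 0},{"tx": 0,"ty": 0.55,"tz": 0.76,"twist": 0,"claw": 0}]'

```text
time_s: 14.3
ee_pos: [0.509, -0.1685, 0.0898]
ee_rot: [0.0, 0.997, -0.071, 0.0]
force: [-1.3, -0.8, 6.9]
finger_gap: -0.0
```

```bash
python3 where.py
```

```text
{'t': 14.3, 'x': np.float64(-150.33), 'y': np.float64(0.16), 'z': np.float64(89.82), 'toolyaw': np.float64(-0.142), 'want': -0.1416, 'Fx': np.float64(-1.0), 'Fy': np.float64(1.2), 'Fz': np.float64(6.9)}
```

arm_command --targets '[{"tx": 0,"ty": 0.13,"tz": 0.19,"twist": 0,"claw": 0},{"tx": 0,"ty": 0.25,"tz": 0.38,"twist": 0,"claw": 0},{"tx": 0,"ty": 0.37,"tz": 0.57,"twist": 0,"claw": 0}]'

```text
time_s: 14.6
ee_pos: [0.5084, -0.1722, 0.0839]
ee_rot: [0.0, 0.997, -0.071, 0.0]
force: [-0.7, -2.7, 5.0]
finger_gap: 0.004
```

```bash
python3 where.py
```

```text
{'t': 14.6, 'x': np.float64(-154.07), 'y': np.float64(0.22), 'z': np.float64(83.88), 'toolyaw': np.float64(-0.1419), 'want': -0.1416, 'Fx': np.float64(-2.8), 'Fy': np.float64(0.3), 'Fz': np.float64(5.0)}
```

arm_command --targets '[{"tx": 0,"ty": 0.06,"tz": 0.1,"twist": 0,"claw": 0},{"tx": 0,"ty": 0.12,"tz": 0.2,"twist": 0,"claw": 0}]'

```text
time_s: 14.8
ee_pos: [0.5082, -0.1734, 0.0818]
ee_rot: [0.0, 0.997, -0.071, 0.0]
force: [0.6, -2.8, 3.4]
finger_gap: 0.003
```

```bash
python3 where.py
```

```text
{'t': 14.8, 'x': np.float64(-155.28), 'y': np.float64(0.29), 'z': np.float64(81.75), 'toolyaw': np.float64(-0.1421), 'want': -0.1416, 'Fx': np.float64(-2.7), 'Fy': np.float64(-1.0), 'Fz': np.float64(3.4)}
```

arm_command --targets '[{"tx": 0,"ty": 0.06,"tz": 0.08,"twist": 0,"claw": 0},{"tx": 0,"ty": 0.1,"tz": 0.16,"twist": 0,"claw": 0}]'

```text
time_s: 15.0
ee_pos: [0.508, -0.1742, 0.0801]
ee_rot: [-0.0, 0.997, -0.071, 0.0]
force: [0.2, -0.9, 1.5]
finger_gap: -0.001
```

```bash
python3 where.py
```

```text
{'t': 15.0, 'x': np.float64(-156.11), 'y': np.float64(0.37), 'z': np.float64(80.07), 'toolyaw': np.float64(-0.1421), 'want': -0.1416, 'Fx': np.float64(-0.9), 'Fy': np.float64(-0.3), 'Fz': np.float64(1.5)}
```

arm_command --targets '[{"tx": 0,"ty": 0.03,"tz": 0.06,"twist": 0,"claw": 0},{"tx": 0,"ty": 0.06,"tz": 0.12,"twist": 0,"claw": 0}]'

```text
time_s: 15.2
ee_pos: [0.5076, -0.1746, 0.0788]
ee_rot: [-0.0, 0.997, -0.071, -0.0]
force: [0.5, 0.1, 0.2]
finger_gap: 0.003
```

```bash
python3 where.py
```

```text
{'t': 15.2, 'x': np.float64(-156.54), 'y': np.float64(0.69), 'z': np.float64(78.77), 'toolyaw': np.float64(-0.142), 'want': -0.1416, 'Fx': np.float64(0.1), 'Fy': np.float64(-0.5), 'Fz': np.float64(0.2)}
```

Force has gone to zero, so it has probably snapped through. Looking before I lift.

```bash
python3 - <<'E'
from plant import *
from h import *
f=grab_frame("scene"); np.savez("s8.npz",**f)
cv2.imwrite("pics/s8.png",cv2.resize(f["frame"][120:260,220:360,::-1],None,fx=4,fy=4,interpolation=cv2.INTER_CUBIC))
O=np.array([530.4,-19.7]); Y=1.4292; e=np.array([np.cos(Y),np.sin(Y)]);n=np.array([-e[1],e[0]])
P=cloud(f)*1000; d=P[...,:2]-O; x=d@e; y=d@n; z=P[...,2]
for nm,a,b in (("grip",-170,-135),("plate",-245,-200),("jaw",40,95)):
    k=(abs(y)<24)&(x>a)&(x<b)&(z>15)&(z<130); 
    for q in range(a,b,5):
        kk=k&(x>=q)&(x<q+5)
        if kk.sum()>3: print(nm,q,kk.sum(),np.percentile(z[kk],[10,50,90]).round(1))
E
```

```text
grip -170 10 [28.8 37.2 45.3]
grip -165 5 [ 27.8  48.  129.1]
grip -160 14 [ 32.2  79.7 124.3]
grip -155 27 [ 53.   78.6 116.3]
grip -150 93 [ 61.1  88.9 121.9]
grip -145 53 [ 53.3  76.2 127.3]
grip -140 6 [43.9 55.8 88. ]
plate -230 6 [63.9 65.7 68.1]
plate -220 8 [62.8 67.7 71.3]
plate -215 5 [63.7 65.1 67. ]
plate -210 5 [61.3 64.  65.9]
plate -205 5 [62.2 62.4 65.3]
jaw 40 16 [36.2 57.9 77.5]
jaw 45 14 [23.4 42.5 79.7]
jaw 50 20 [31.5 46.5 77.9]
jaw 55 13 [25.4 46.4 78.8]
jaw 60 18 [36.8 46.6 80.2]
jaw 65 25 [28.2 51.6 78.7]
jaw 70 30 [35.7 51.6 79.3]
jaw 75 44 [36.9 54.5 75.8]
jaw 80 25 [38.4 46.6 75.5]
jaw 85 20 [28.7 44.  47.8]
jaw 90 19 [25.6 44.8 46.6]
```

View pics/s8.png

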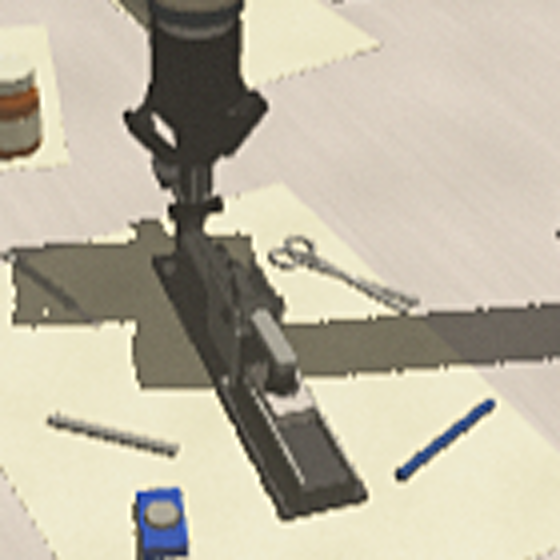

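Jaw and lever are in the locked attitude (plate z ≈ 68, jaw down at about (275,350) in the crop). I'll lift off and check that it holds.

arm_command --targets '[{"tx": 0,"ty": 0,"tz": -0.3,"twist": 0,"claw": 0},{"tx": 0,"ty": 0,"tz": -1,"twist": 0,"claw": 0},{"tx": 0,"ty": 0,"tz": -3,"twist": 0,"claw": 0},{"tx": 0,"ty": 0,"tz": -6,"twist": 0,"claw": 0},{"tx": 0,"ty": 0,"tz": -9,"twist": 0,"claw": 0},{"tx": 0,"ty": 2,"tz": -12,"twist": 0,"claw": 0},{"tx": 0,"ty": 2,"tz": -12,"twist": 0,"claw": 0},{"tx": 0,"ty": 2,"tz": -12,"twist": 0,"claw": 0}]'

```text
time_s: 16.05
ee_pos: [0.5052, -0.1949, 0.2]
ee_rot: [0.0, 0.997, -0.071, 0.001]
force: [-0.4, 0.1, -0.1]
finger_gap: 0.003
```

```bash
python3 where.py; python3 - <<'E'
from plant import *
from h import *
O=np.array([530.4,-19.7]); Y=1.4292; e=np.array([np.cos(Y),np.sin(Y)]);n=np.array([-e[1],e[0]])
for c in ("scene","top"):
    f=grab_frame(c); np.savez(c+"9.npz",**f)
    if c=="scene": cv2.imwrite("pics/s9.png",cv2.resize(f["frame"][120:260,220:360,::-1],None,fx=4,fy=4,interpolation=cv2.INTER_CUBIC))
    else: cv2.imwrite("pics/t9.png",cv2.resize(f["frame"][170:260,215:405,::-1],None,fx=4,fy=4,interpolation=cv2.INTER_CUBIC))
    P=cloud(f)*1000; d=P[...,:2]-O; x=d@e; y=d@n; z=P[...,2]
    for nm,a,b in (("grip",-170,-135),("plate",-245,-195),("jaw",40,95)):
        k=(abs(y)<24)&(x>a)&(x<b)&(z>15)&(z<100); 
        print(c,nm,[(q,*np.percentile(z[kk],[50,90]).round(0)) for q in range(a,b,5) if (kk:=k&(x>=q)&(x<q+5)).sum()>3])
    print([(round(d["score"],2),d["uv"]) for d in boxes_of("release",c)])
E
```

```text
{'t': 16.05, 'x': np.float64(-177.0), 'y': np.float64(0.25), 'z': np.float64(200.0), 'toolyaw': np.float64(-0.1428), 'want': -0.1416, 'Fx': np.float64(0.0), 'Fy': np.float64(0.4), 'Fz': np.float64(-0.1)}
scene grip [(-170, np.float64(37.0), np.float64(44.0)), (-165, np.float64(34.0), np.float64(36.0)), (-155, np.float64(76.0), np.float64(79.0)), (-150, np.float64(70.0), np.float64(78.0)), (-145, np.float64(70.0), np.float64(77.0)), (-140, np.float64(46.0), np.float64(60.0))]
scene plate [(-240, np.float64(69.0), np.float64(72.0)), (-235, np.float64(68.0), np.float64(72.0)), (-230, np.float64(67.0), np.float64(70.0)), (-225, np.float64(66.0), np.float64(68.0)), (-220, np.float64(65.0), np.float64(67.0)), (-215, np.float64(64.0), np.float64(67.0)), (-210, np.float64(64.0), np.float64(64.0)), (-205, np.float64(61.0), np.float64(65.0))]
scene jaw [(40, np.float64(70.0), np.float64(79.0)), (45, np.float64(44.0), np.float64(78.0)), (50, np.float64(71.0), np.float64(79.0)), (55, np.float64(45.0), np.float64(78.0)), (60, np.float64(66.0), np.float64(79.0)), (65, np.float64(50.0), np.float64(
[... 325 characters left out ...]
 np.float64(74.0), np.float64(77.0)), (-155, np.float64(77.0), np.float64(81.0)), (-150, np.float64(77.0), np.float64(80.0)), (-145, np.float64(73.0), np.float64(79.0)), (-140, np.float64(52.0), np.float64(57.0))]
top plate []
top jaw [(40, np.float64(47.0), np.float64(77.0)), (45, np.float64(47.0), np.float64(78.0)), (50, np.float64(46.0), np.float64(78.0)), (55, np.float64(48.0), np.float64(79.0)), (60, np.float64(48.0), np.float64(79.0)), (65, np.float64(50.0), np.float64(79.0)), (70, np.float64(47.0), np.float64(80.0)), (75, np.float64(47.0), np.float64(82.0)), (80, np.float64(43.0), np.float64(48.0)), (85, np.float64(43.0), np.float64(48.0)), (90, np.float64(45.0), np.float64(49.0))]
[]
```

View pics/s9.png

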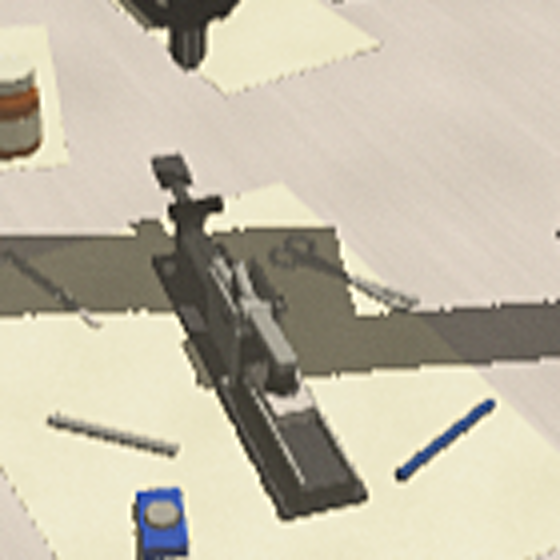

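View pics/t9.png

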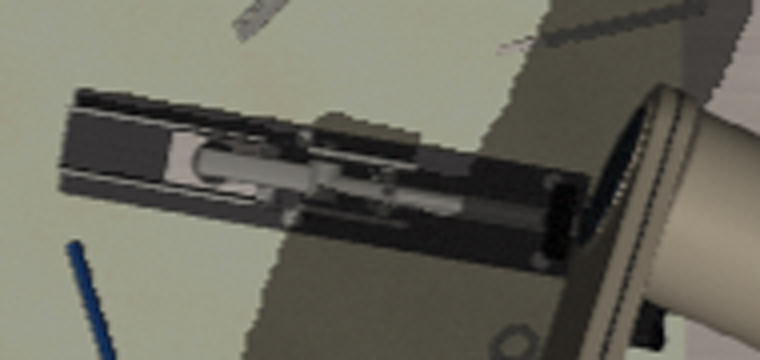

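The grip (z ≈ 78) and plate (z ≈ 66) sit about 6 mm off the expected locked position of 72. I'll measure more carefully, in case it is only balanced near dead centre.

```bash
cat > meas.py <<'E'
from h import *
O=np.array([530.4,-19.7]); Y=1.4292; e=np.array([np.cos(Y),np.sin(Y)]);n=np.array([-e[1],e[0]])
def m(f,a,b,lo,hi,w=24):
    P=cloud(f)*1000; d=P[...,:2]-O; x=d@e; y=d@n; z=P[...,2]
    k=(abs(y)<w)&(x>a)&(x<b)&(z>lo)&(z<hi)
    return x[k],y[k],z[k]
def lever(f):
    x,y,z=m(f,-245,-198,18,90,14)
    for _ in range(3):
        p=np.polyfit(x,z,1); r=z-np.polyval(p,x); k=abs(r)<3; x,z=x[k],z[k]
    return len(x),x.min(),x.max(),"slope",p[0],"z@-220",np.polyval(p,-220)
def griptop(f,a,b,lo,hi):
    x,y,z=m(f,a,b,lo,hi); i=np.argsort(z)[-25:]
    return "grip",len(z),np.median(z[i]),np.median(x[i])
E
python3 - <<'E'
from plant import *
from meas import *
for nm,r in (("top0",(-130,-90,100,140)),("scene0",(-130,-90,100,140)),("s6",(-130,-90,100,132)),("scene9",(-175,-130,60,95)),("top9",(-175,-130,60,95))):
    f=dict(np.load(nm+".npz")); print(nm,lever(f) if nm!="top9" else '',griptop(f,*r))
f=grab_frame("scene"); np.savez("s10.npz",**f); print("now",observe()["time_s"],lever(f),griptop(f,-175,-130,60,95))
E
```

```text
top0 (98, np.float64(-235.8370181934629), np.float64(-198.99929570812074), 'slope', np.float64(0.5311486412227144), 'z@-220', np.float64(31.00872011211102)) ('grip', 147, np.float64(126.86702566327729), np.float64(-111.13223871518024))
scene0 (11, np.float64(-238.28585786760016), np.float64(-200.5697587875956), 'slope', np.float64(0.5162431938858443), 'z@-220', np.float64(31.900763641633574)) ('grip', 71, np.float64(124.58567085412814), np.float64(-109.85245845067686))
s6 (13, np.float64(-236.24878837506245), np.float64(-199.03286456973942), 'slope', np.float64(0.504817592063917), 'z@-220', np.float64(31.87132529248521)) ('grip', 71, np.float64(124.69090949694265), np.float64(-110.37930241017082))
scene9 (53, np.float64(-242.98463941573033), np.float64(-200.80646613418605), 'slope', np.float64(-0.2136751129848677), 'z@-220', np.float64(65.47159996909585)) ('grip', 64, np.float64(77.55665402006954), np.float64(-147.75124879686322))
top9  ('grip', 121, np.float64(80.07603257064497), np.float64(-148.98023331923056))
now 16.3 (53, np.float64(-243.7967807797457), np.float64(-198.3921710098739), 'slope', np.float64(-0.22210445278974011), 'z@-220', np.float64(66.14415114658465)) ('grip', 65, np.float64(77.40094981650236), np.float64(-148.06341881505085))
```

The lever slope of 0.215 (locked is 0.3) puts the handle near 0.49, just past dead centre, so it has not snapped home. I'll go back down and press the last bit.

arm_command --targets '[{"tx": 0,"ty": -2,"tz": 3,"twist": 0,"claw": 0},{"tx": 0,"ty": -2,"tz": 7,"twist": 0,"claw": 0},{"tx": 0,"ty": -2,"tz": 10,"twist": 0,"claw": 0},{"tx": 0,"ty": -2,"tz": 11.3,"twist": 0,"claw": 0},{"tx": 0,"ty": -2,"tz": 11.8,"twist": 0,"claw": 0},{"tx": 0,"ty": -2,"tz": 11.8,"twist": 0,"claw": 0}]'

```text
time_s: 16.9
ee_pos: [0.5079, -0.1749, 0.0809]
ee_rot: [-0.0, 0.997, -0.071, -0.0]
force: [0.6, 1.0, 0.5]
finger_gap: 0.002
```

```bash
python3 where.py
```

```text
{'t': 16.9, 'x': np.float64(-156.77), 'y': np.float64(0.34), 'z': np.float64(80.89), 'toolyaw': np.float64(-0.1421), 'want': -0.1416, 'Fx': np.float64(1.1), 'Fy': np.float64(-0.4), 'Fz': np.float64(0.5)}
```

arm_command --targets '[{"tx": 0,"ty": 0.03,"tz": 0.06,"twist": 0,"claw": 0},{"tx": 0,"ty": 0.06,"tz": 0.12,"twist": 0,"claw": 0},{"tx": 0,"ty": 0.09,"tz": 0.18,"twist": 0,"claw": 0}]'

```text
time_s: 17.2
ee_pos: [0.5084, -0.1761, 0.0802]
ee_rot: [0.0, 0.997, -0.071, 0.001]
force: [0.1, 0.7, 0.6]
finger_gap: -0.001
```

```bash
python3 where.py; python3 -c "
from plant import *
from meas import *
print(lever(grab_frame('scene')))"
```

```text
{'t': 17.2, 'x': np.float64(-157.93), 'y': np.float64(-0.26), 'z': np.float64(80.23), 'toolyaw': np.float64(-0.1421), 'want': -0.1416, 'Fx': np.float64(0.7), 'Fy': np.float64(0.0), 'Fz': np.float64(0.6)}
(24, np.float64(-240.8478928939096), np.float64(-198.21213469445706), 'slope', np.float64(-0.1309513108353318), 'z@-220', np.float64(65.44155454655389))
```

arm_command --targets '[{"tx": 0,"ty": 0,"tz": 0.06,"twist": 0,"claw": 0},{"tx": 0,"ty": 0,"tz": 0.12,"twist": 0,"claw": 0}]'

```text
time_s: 17.45
ee_pos: [0.5078, -0.1758, 0.0783]
ee_rot: [0.0, 0.997, -0.071, 0.0]
force: [-0.1, -0.4, -0.3]
finger_gap: 0.003
```

arm_command --targets '[{"tx": 0,"ty": 0,"tz": 0.06,"twist": 0,"claw": 0},{"tx": 0,"ty": 0,"tz": 0.12,"twist": 0,"claw": 0}]'

```text
time_s: 17.65
ee_pos: [0.5077, -0.1757, 0.0767]
ee_rot: [-0.0, 0.997, -0.071, -0.0]
force: [0.2, 0.1, 0.8]
finger_gap: 0.003
```

```bash
python3 where.py; python3 -c "
from plant import *
from meas import *
print(lever(grab_frame('scene')))"
```

```text
{'t': 17.65, 'x': np.float64(-157.68), 'y': np.float64(0.5), 'z': np.float64(76.74), 'toolyaw': np.float64(-0.142), 'want': -0.1416, 'Fx': np.float64(0.1), 'Fy': np.float64(-0.2), 'Fz': np.float64(0.8)}
(23, np.float64(-227.40966489429127), np.float64(-199.80864568951654), 'slope', np.float64(-0.20880214703603495), 'z@-220', np.float64(70.1550576524235))
```

```bash
python3 -c "
from plant import *
from meas import *
f=grab_frame('scene'); np.savez('s11.npz',**f); print(lever(f))
cv2.imwrite('pics/s11.png',cv2.resize(f['frame'][140:240,230:310,::-1],None,fx=6,fy=6,interpolation=cv2.INTER_CUBIC))"
```

```text
(20, np.float64(-228.0901299226811), np.float64(-200.8407377893838), 'slope', np.float64(-0.2401914581036355), 'z@-220', np.float64(69.49803120530706))
```

View pics/s11.png

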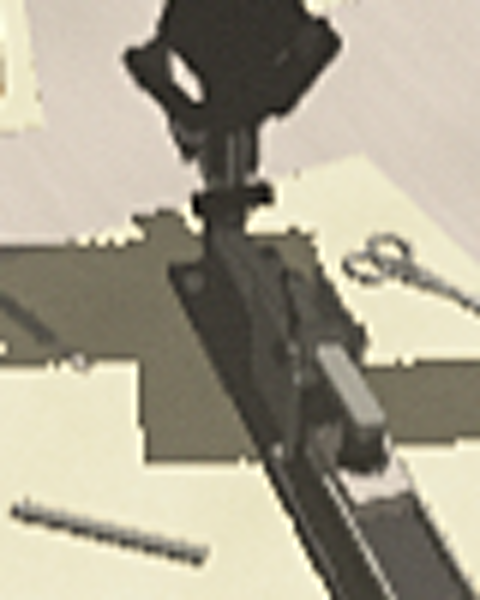

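arm_command --targets '[{"tx": 0,"ty": 0,"tz": -1,"twist": 0,"claw": 0},{"tx": 0,"ty": 0,"tz": -5,"twist": 0,"claw": 0},{"tx": 0,"ty": 1,"tz": -9,"twist": 0,"claw": 0},{"tx": 0,"ty": 2,"tz": -12,"twist": 0,"claw": 0},{"tx": 0,"ty": 2,"tz": -12,"twist": 0,"claw": 0},{"tx": 0,"ty": 2,"tz": -12,"twist": 0,"claw": 0}]'

```text
time_s: 18.35
ee_pos: [0.5051, -0.1958, 0.198]
ee_rot: [0.0, 0.997, -0.071, 0.001]
force: [-0.3, -0.4, -0.1]
finger_gap: -0.003
```

```bash
python3 where.py; python3 -c "
from plant import *
from meas import *
f=grab_frame('scene'); np.savez('s12.npz',**f); print(lever(f),griptop(f,-175,-130,60,95))
f=grab_frame('scene'); print(lever(f),griptop(f,-175,-130,60,95))
f=grab_frame('top');np.savez('t12.npz',**f); print(griptop(f,-175,-130,60,95))"
```

```text
{'t': 18.35, 'x': np.float64(-177.91), 'y': np.float64(0.18), 'z': np.float64(197.98), 'toolyaw': np.float64(-0.1425), 'want': -0.1416, 'Fx': np.float64(-0.5), 'Fy': np.float64(0.2), 'Fz': np.float64(-0.1)}
(45, np.float64(-242.59828755700636), np.float64(-199.47387079952676), 'slope', np.float64(-0.29368745337629343), 'z@-220', np.float64(70.18862493376592)) ('grip', 57, np.float64(70.15315417752166), np.float64(-151.54482184282656))
(51, np.float64(-239.7232354310064), np.float64(-198.04686124928472), 'slope', np.float64(-0.3418180077507148), 'z@-220', np.float64(69.76910040703886)) ('grip', 57, np.float64(70.94990806796848), np.float64(-150.41097220916416))
('grip', 117, np.float64(73.13562847398153), np.float64(-152.7668902655666))
```

Now it is properly locked. The lever slope is about 0.31, the plate is near z 70–71, and the grip top is at 70–73 mm (predicted 72.7). It stays there with the tool clear. Next, the release plate.

arm_command --targets '[{"tx": 0,"ty": 2.5,"tz": 0,"twist": 0,"claw": 0},{"tx": 0,"ty": 4.3,"tz": 2,"twist": 0,"claw": 0},{"tx": 0,"ty": 4.3,"tz": 5,"twist": 0,"claw": 0},{"tx": 0,"ty": 4.3,"tz": 8,"twist": 0,"claw": 0},{"tx": 0,"ty": 4.3,"tz": 10,"twist": 0,"claw": 0},{"tx": 0,"ty": 4.3,"tz": 11,"twist": 0,"claw": 0},{"tx": 0,"ty": 4.3,"tz": 11.3,"twist": 0,"claw": 0},{"tx": 0,"ty": 4.3,"tz": 11.3,"twist": 0,"claw": 0},{"tx": 0,"ty": 4.3,"tz": 11.3,"twist": 0,"claw": 0}]'

```text
time_s: 19.4
ee_pos: [0.4994, -0.2383, 0.0846]
ee_rot: [0.0, 0.997, -0.071, 0.001]
force: [-0.6, 0.1, 0.5]
finger_gap: -0.001
```

```bash
python3 where.py; python3 -c "
from plant import *
from meas import *
f=grab_frame('scene')
cv2.imwrite('pics/s13.png',cv2.resize(f['frame'][120:220,220:320,::-1],None,fx=5,fy=5,interpolation=cv2.INTER_CUBIC))"
```

```text
{'t': 19.4, 'x': np.float64(-220.77), 'y': np.float64(-0.15), 'z': np.float64(84.6), 'toolyaw': np.float64(-0.1419), 'want': -0.1416, 'Fx': np.float64(-0.0), 'Fy': np.float64(0.6), 'Fz': np.float64(0.5)}
```

View pics/s13.png

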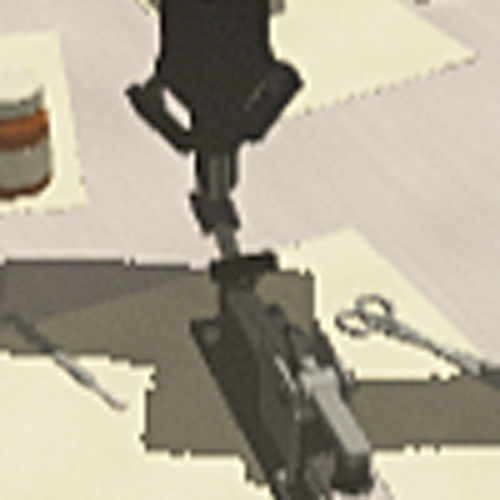

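The tip is just above the plate (213,205), and the grip is still down (243,270). Pressing in small steps.

arm_command --targets '[{"tx": 0,"ty": 0,"tz": 0.2,"twist": 0,"claw": 0},{"tx": 0,"ty": 0,"tz": 0.4,"twist": 0,"claw": 0},{"tx": 0,"ty": 0,"tz": 0.6,"twist": 0,"claw": 0},{"tx": 0,"ty": 0,"tz": 0.8,"twist": 0,"claw": 0},{"tx": 0,"ty": 0,"tz": 0.8,"twist": 0,"claw": 0}]'

```text
time_s: 19.95
ee_pos: [0.4986, -0.238, 0.0755]
ee_rot: [-0.0, 0.997, -0.071, -0.0]
force: [0.2, -0.2, -0.4]
finger_gap: -0.004
```

arm_command --targets '[{"tx": 0,"ty": 0,"tz": 0.08,"twist": 0,"claw": 0},{"tx": 0,"ty": 0,"tz": 0.16,"twist": 0,"claw": 0}]'

```text
time_s: 20.15
ee_pos: [0.4988, -0.2381, 0.0742]
ee_rot: [0.0, 0.997, -0.071, 0.0]
force: [1.0, -0.0, 0.8]
finger_gap: -0.002
```

arm_command --targets '[{"tx": 0,"ty": 0,"tz": 0.08,"twist": 0,"claw": 0},{"tx": 0,"ty": 0,"tz": 0.16,"twist": 0,"claw": 0}]'

```text
time_s: 20.35
ee_pos: [0.4989, -0.2383, 0.0728]
ee_rot: [0.0, 0.997, -0.071, 0.0]
force: [-1.5, -0.5, 3.6]
finger_gap: -0.001
```

arm_command --targets '[{"tx": 0,"ty": 0,"tz": 0.08,"twist": 0,"claw": 0},{"tx": 0,"ty": 0,"tz": 0.16,"twist": 0,"claw": 0}]'

```text
time_s: 20.55
ee_pos: [0.499, -0.2383, 0.0712]
ee_rot: [0.0, 0.997, -0.071, 0.0]
force: [-0.6, -1.1, 2.5]
finger_gap: -0.002
```

arm_command --targets '[{"tx": 0,"ty": 0,"tz": 0.08,"twist": 0,"claw": 0},{"tx": 0,"ty": 0,"tz": 0.16,"twist": 0,"claw": 0}]'

```text
time_s: 20.75
ee_pos: [0.4989, -0.2381, 0.0693]
ee_rot: [0.0, 0.997, -0.071, 0.0]
force: [0.4, 0.7, 0.2]
finger_gap: 0.002
```

arm_command --targets '[{"tx": 0,"ty": 0,"tz": 0.08,"twist": 0,"claw": 0},{"tx": 0,"ty": 0,"tz": 0.16,"twist": 0,"claw": 0}]'

```text
time_s: 20.95
ee_pos: [0.4985, -0.2379, 0.0675]
ee_rot: [-0.0, 0.997, -0.071, -0.0]
force: [0.1, 0.3, 0.2]
finger_gap: 0.001
```

```bash
python3 where.py; python3 -c "
from plant import *
from meas import *
f=grab_frame('scene')
cv2.imwrite('pics/s14.png',cv2.resize(f['frame'][120:220,220:320,::-1],None,fx=5,fy=5,interpolation=cv2.INTER_CUBIC))"
```

```text
{'t': 20.95, 'x': np.float64(-220.49), 'y': np.float64(0.76), 'z': np.float64(67.48), 'toolyaw': np.float64(-0.142), 'want': -0.1416, 'Fx': np.float64(0.3), 'Fy': np.float64(-0.0), 'Fz': np.float64(0.2)}
```

View pics/s14.png

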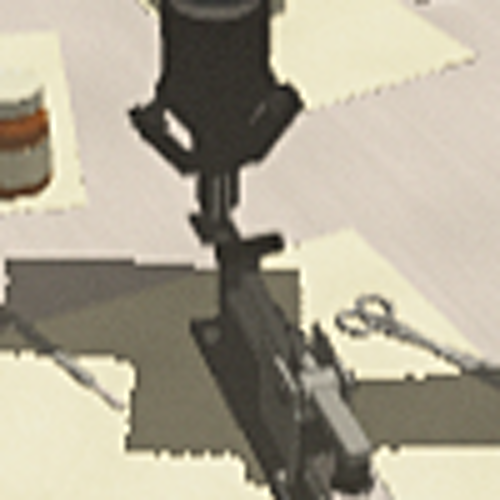

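The grip has risen (250,245), but it may still be moving. I'll wait and look again.

arm_command --targets '[{"tx": 0,"ty": 0,"tz": 0,"twist": 0,"claw": 0},{"tx": 0,"ty": 0,"tz": 0,"twist": 0,"claw": 0},{"tx": 0,"ty": 0,"tz": 0,"twist": 0,"claw": 0}]'

```text
time_s: 21.3
ee_pos: [0.4988, -0.2381, 0.0678]
ee_rot: [-0.0, 0.997, -0.071, -0.0]
force: [0.8, -0.4, -0.2]
finger_gap: -0.002
```

```bash
python3 where.py; python3 -c "
from plant import *
from meas import *
f=grab_frame('scene')
cv2.imwrite('pics/s15.png',cv2.resize(f['frame'][120:220,220:320,::-1],None,fx=5,fy=5,interpolation=cv2.INTER_CUBIC))
print(lever(f),griptop(f,-175,-80,75,140))"
```

```text
{'t': 21.3, 'x': np.float64(-220.66), 'y': np.float64(0.51), 'z': np.float64(67.79), 'toolyaw': np.float64(-0.142), 'want': -0.1416, 'Fx': np.float64(-0.3), 'Fy': np.float64(-0.8), 'Fz': np.float64(-0.2)}
(4, np.float64(-212.69641483739514), np.float64(-208.08228723111498), 'slope', np.float64(0.9741234246536374), 'z@-220', np.float64(61.48563765371574)) ('grip', 113, np.float64(120.26935907252846), np.float64(-114.65521706800577))
```

View pics/s15.png

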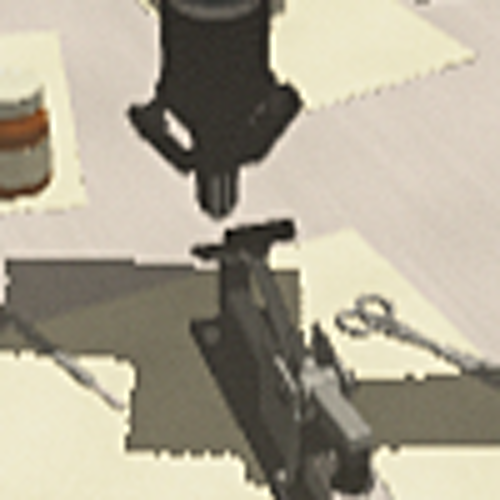

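It is springing open, with the plate dropped away. Lift straight up, move clear, and check the end state.

arm_command --targets '[{"tx": 0,"ty": 0,"tz": -2,"twist": 0,"claw": 0},{"tx": 0,"ty": 1,"tz": -6,"twist": 0,"claw": 0},{"tx": 0,"ty": 2,"tz": -10,"twist": 0,"claw": 0},{"tx": 0,"ty": 4,"tz": -15,"twist": 0,"claw": 0},{"tx": 0,"ty": 8,"tz": -18,"twist": 0,"claw": 0},{"tx": 0,"ty": 12,"tz": -18,"twist": 0,"claw": 0},{"tx": 0,"ty": 12,"tz": -18,"twist": 0,"claw": 0},{"tx": 0,"ty": 12,"tz": -18,"twist": 0,"claw": 0},{"tx": 0,"ty": 12,"tz": -18,"twist": 0,"claw": 0}]'

```text
time_s: 22.25
ee_pos: [0.4814, -0.3559, 0.2471]
ee_rot: [-0.001, 0.997, -0.071, -0.001]
force: [0.4, 0.3, 0.4]
finger_gap: -0.002
```

```bash
python3 where.py; python3 -c "
from plant import *
from meas import *
for c in ('scene','top'):
    f=grab_frame(c); np.savez(c+'F.npz',**f)
    cv2.imwrite('pics/%sF.png'%c,f['frame'][:,:,::-1])
    print(c,lever(f),griptop(f,-130,-90,100,140))
    x,y,z=m(f,65,105,43,54,11); print('tin top xmax',np.sort(x)[-6:].round(1),'lid z',[(a,np.percentile(z[(x>a)&(x<a+5)],[50,90]).round(1)) for a in range(70,100,5) if ((x>a)&(x<a+5)).sum()>3])
    x,y,z=m(f,40,95,80,110,11); print('jaw top',np.percentile(z,95))
cv2.imwrite('pics/tFc.png',cv2.resize(f['frame'][170:260,215:405,::-1],None,fx=4,fy=4,interpolation=cv2.INTER_CUBIC))
"
```

```text
{'t': 22.25, 'x': np.float64(-339.78), 'y': np.float64(1.07), 'z': np.float64(247.11), 'toolyaw': np.float64(-0.1418), 'want': -0.1416, 'Fx': np.float64(0.3), 'Fy': np.float64(-0.4), 'Fz': np.float64(0.4)}
scene (13, np.float64(-237.44955105488887), np.float64(-199.69588701094784), 'slope', np.float64(0.5137775120786159), 'z@-220', np.float64(31.72542989434335)) ('grip', 75, np.float64(124.57568182343202), np.float64(-110.47593804679347))
tin top xmax [ 97.7  99.4  99.6 100.3 100.5 101.1] lid z [(70, array([46. , 47.8])), (75, array([46.5, 47.1])), (80, array([45.9, 47.2])), (85, array([45.4, 46.8])), (90, array([45.3, 46.9])), (95, array([45.4, 46. ]))]
jaw top 94.69274083219337
top (100, np.float64(-235.75421736644697), np.float64(-198.47414293402275), 'slope', np.float64(0.49296182538917377), 'z@-220', np.float64(31.52048952875849)) ('grip', 143, np.float64(127.50339540454719), np.float64(-111.65312561396152))
tin top xmax [ 99.2  99.8  99.9 100.2 100.5 100.6] lid z [(75, array([48.1, 50.1])), (80, array([44.5, 51.4])), (85, array([45.9, 49.5])), (90, array([44.7, 46.6])), (95, array([46.4, 47.6]))]
jaw top 97.11084631671719
```

View pics/tFc.png

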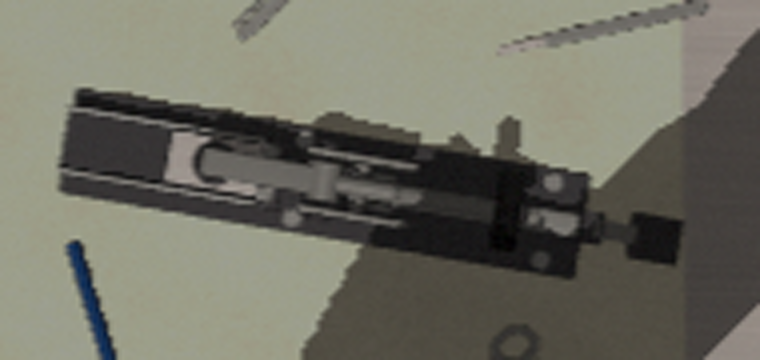

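View pics/sceneF.png

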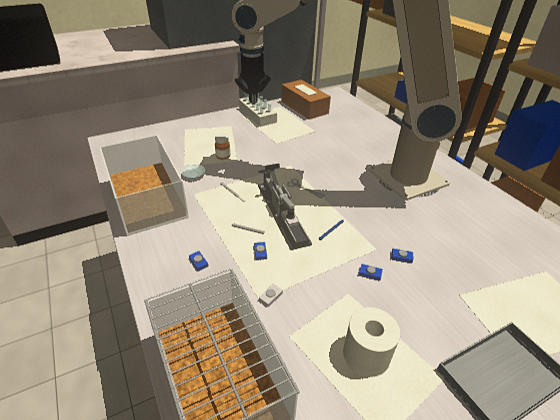

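```bash
python3 -c "
from plant import *
print(observe()['force'],observe()['dq'].max()); print(hand_in())"
```

```text
[ 0.0018457  -0.37543738  1.02400036] 0.0027151618861180394
the job is handed in; nothing more can be done
None
```

I handed the job in at about 22 s of the 69 s: the tin is closed and seated, and the pliers are fully open again.

- **Tin:** I slid the silver tin along the anvil until it met the stop, using at most 13 N. Its nose end last measured about 100 mm, where 100 is home.
- **Locking:** The largest press force I read was under 10 N. On my first release the handle had only balanced just past dead centre, which I saw from the lever slope (0.21 instead of 0.3). I went back and nudged it down a little, and it snapped to the hard stop and stayed locked with the tool clear.
- **Release:** I pressed the plate down a few millimetres with about 4 N, and the pliers sprang open.
- **Final checks:** The lever slope is 0.5, the plate is at z 32 mm, and the grip is back at its starting height, all as when open. In the scene view the lid is at about 46–47 mm, down from 50.5 mm.
- **Less certain:** In the top view the lid depth was noisy, up to 51 mm at the jaw's edge, so I took the scene view as the better reading. I checked that the other things on the table were undisturbed by eye only, and they looked unmoved.

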